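Stand a fused-glass plate on edge in its inspection stand

ROBOT

A 6-joint arm with a two-finger parallel gripper is mounted at the origin on the work surface. World frame = base frame: x ahead of the robot, y to its left, z up, the work surface at z = 0. Lengths are in m, angles in rad, forces in N, time in s.
With the tool pointing down it reaches from about 0.225 to 0.875 m from the base axis. Payload 3.4 kg.
Tool frame: the origin (TCP) lies midway between the tips of the shut fingers; the grasp point (between the pads) lies 19 mm behind it (manip.pinch_z is the distance from the TCP to the grasp point, in m); z points along the fingers, y is the line along which they close (so a half turn about z gives the same grasp; the last joint's range is limited). The gripper opens to 85 mm and grips with 20 to 120 N. Pads are 22 mm wide; open, the fingers measure 114 mm over their backs; the gripper's body (76 mm by 85 mm) begins 54 mm behind the grasp point. The pads swing forward as they close: fully open they stand 13 mm farther back than shut.
Start: joints at [-1.302, 0.276, 1.505, -0, 1.361, -0.121], TCP at [0.219, -0.532, 0.231] pointing down, gripper open.
Joint ranges: [-2.89, 2.89], [-0.75, 2.08], [0.22, 2.7], [-1.18, 4.32], [0.11, 2.71], [-2.7, 2.7]. Speed limits (rad/s): [2.57, 2.57, 3.14, 3.14, 3.14, 3.14].

INTERFACE

Orientations are given as a unit quaternion [w, x, y, z].
In Python, from rig import manip gives the robot as it stands.
- The arm moves only by the tool carry_out, never from a script. Its arguments are lists of equal length, an entry for each row: "delta_pos": the shift along the tool's x, y, z scaled (see below), a list of three; "turn": the turn, a rotation vector about the tool's x, y, z scaled (see below), a list of three; "claw": the closure, from -1 (fully open) to 1 (shut). A call has 1 to 12 rows; each row is the pose to reach, as a shift and turn from the pose commanded when the call began, along the tool's axes at that moment; what a row does not reach only later rows make up. The controller multiplies each number of a shift by 400 mm and each number of a turn by 30 degrees. A row lasts 1/10 s, in which the tool goes at most 50 mm and 8.59 degrees, less where a joint would pass 70% of its speed; a pose out of reach is approached as far as the arm can. A call with a number of a shift or a turn outside -1 to 1 is refused whole. A call with a gripper value outside its range is refused whole. The fingers move at their own pace and stop on an object; "force" is the grip in N (left out, the last holds). Time passes only in rows, so rows that repeat a pose let the fingers close. It gives the time, the measured TCP pose, the force, the opening and the grip force at its end, in the units of the state.
- manip.get_state(): the state, without advancing time (a new reading comes with each control period).
- manip.get_image(name): name is "side" or "top" or "wrist"; returns a dict with "image" (384x512x3 uint8, red, green, blue), "z_map" (384x512 float32, m along the optical axis (not along the pixel's ray), 0 where there is no reading), "fx", "fy", "cx", "cy" (pixels), "world_to_cam" (4x4, takes a point from world to camera coordinates). Camera axes: x right, y down, z forward; pixel columns grow to the right and rows downward; lengths in m; the calibration is good to about 2 mm. A picture is of the moment at which its call begins.
- manip.sign_off(): hands the job in; it is judged then, once.
Trained networks look in the newest picture that a camera, given by its name, has taken for a name from the list of things; names that differ only in an ending like _2 or _b are one class to them, and where a whole thing is asked for, a point or a joint stands for the part that bears it (a point fixed in the world has none). Each returns a list of dicts, best first, with "score" (0 to 1); they miss things now and then, are a little off and sometimes report something else, mostly with a low value. They report only what shows in the picture. A call takes as long as a camera call. They do not tell look-alikes from the thing itself.
- manip.spot_in(camera, query): "point" ([x, y, z] in m, in world coordinates, good to about 4 mm: the middle of the surface that is visible of it).
- manip.place_of(camera, query): "point" ([x, y, z] in m, in world coordinates, good to about 4 mm: a listed point, or the origin of a listed thing).
The state is a dict: "clock": time; "qpos": joint angles; "qd": joint speeds; "effort": joint torques, N m; "position": TCP position; "ee_rot": TCP orientation; "contact_force": force on the tool from outside, world axes, zero at the start; "moment": the same for the moment, N m; "width": finger opening in m; "gripper_force": force on a finger pad.
Only numpy, scipy, OpenCV 4.12 (cv2) and the standard library are available. Lean on these libraries where they do the work, as an engineer would, in place of code of your own. Each camera call takes 0.05 s, during which the arm holds its last target. There are 200 camera calls.

TASK

Stand the red spotted glass plate up for inspection: swing the yellow latch of the stand well aside, slide the plate, lying flat, along the rails until its far long edge sits square against the foot of the backrest, then lift its near edge and tip it up onto that far edge until it leans flat on both metal backrest posts. Then swing the latch fully back in front of it so that it cannot fall forward. Handle the glass gently, never let it drop or fall over, and leave everything else on the bench where it is.

Things in the scene. Friction and masses are not known exactly. Their poses are not given: they have to be found in the camera images.
- stand: Fixed tip-up stand. Origin on the bench (z=0), midway between the rails, below the backrest's foot; x points from rails to backrest, away from the robot, y left. Two brown rails along x, 14 mm wide, centred at y = +-64 mm, from x = -260 to 10 mm, tops 40 mm up. The 114 mm gap between them is open to the bench (only a 6 mm high spreader at x = -235 to -255), so fingers fit under the plate.
- backrest_foot (a point): Middle of the backrest's foot line, 40 mm straight above the stand's origin. Backrest: two aluminium posts, 24 mm wide, at y = +-64 mm of the stand; their front faces start here at rail height and lean 6 degrees back (to +x); tops about 147 mm above the bench.
- plate: Red glass plate, white spots, 110 x 160 x 12 mm (x, y, z), 0.35 to 0.7 kg; origin at its centre, z its thickness, +x edge to the backrest. Starts flat on the rails (centre 46 mm up), 40 to 80 mm short of the backrest, up to 8 mm off the middle, turned up to 0.1 rad. Slid home, its centre is at x = -55 mm of the stand; stood up flat on the posts, at about x = 0, z = 95 mm.
- latch (a joint): Yellow latch arm's angle, rad: 0 = closed (arm along -y of the stand, across the standing plate's front; rigid stop), growing as it swings towards the robot (arm along -x at 1.57) and on outwards to a stop at 2.3. Starts at 0 to 0.3, blocking the plate from standing up. Friction 0.05 N m: stays where left. Arm 104 to 116 mm above the bench; its rubber tip pad clears the standing plate by 4 mm.
- latch_hinge (a point): Point on the latch's vertical hinge axis, at x = -22, y = 112 mm of the stand, 104 mm above the bench, on top of a dark pillar 16 mm across.
- latch_pin (a point): Black upright round pin on the latch arm, to move it by: 12 mm across, from the arm's top (116 mm) to 161 mm above the bench, 75 mm from the hinge axis. The point lies on the pin's axis, 138 mm above the bench. With the latch closed the pin's axis is about 19 mm in front of the standing glass.
- can_a: Bystander, to be left alone: red spray can, 64 mm across, 158 mm tall, white cap; origin at the centre of its base
- can_b: Bystander, to be left alone: second red can, same as can_a
- frit_jar: Bystander, to be left alone: blue closed jar, 68 mm across, 85 mm tall; origin at the centre of its base
- dish: Bystander, to be left alone: red glass bowl, 110 mm across, 35 mm tall; origin at the centre of its base
- paddle: Bystander, to be left alone: hand spatula 200 mm long lying along its own x
- brush: Bystander, to be left alone: hand brush 170 mm long lying along its own x
- firebrick: Bystander, to be left alone: cream brick 110 x 70 x 50 mm (x, y, z); origin at the centre of its base
Things that resemble listed ones, but are neither listed nor needed, are in the scene too. Leave any turquoise look-alike of the plate alone.

How it is judged:
By the outcome, as a careful person would: the job done as asked, in the order asked, and still so for the second after the job is handed in, with the robot touching nothing.
It also fails if it takes over 72 s, if anything falls off the work surface, if the arm or the gripper's body presses on something with over 40 N, if the wrist force passes 120 N, or if a joint passes its speed limit or range.

## Working session

There is one attempt and no reset: what is moved stays moved. The work goes in short steps, Python scripts to look and compute and a tool call to move; the robot and the scene stay as the last step left them, time stands still between calls to the robot, and variables do not carry over. Pictures are saved under pics/ and viewed, at most 10 in all, crops included, and the job is handed in when it is done.

Besides the shell and the picture viewer there is one more tool, called after ">>>" as name(argument=value, ...), one argument or row to a line, values as JSON. carry_out: Moves the arm, as the interface text tells. Shifts and turns lie within -1 to 1; 1 stands for 400 mm of shift or 30 degrees of turn. Its arguments: {"type":"object","properties":{"delta_pos":{"type":"array","items":{"type":"array","items":{"type":"number","minimum":-1,"maximum":1}}},"turn":{"type":"array","items":{"type":"array","items":{"type":"number","minimum":-1,"maximum":1}}},"claw":{"type":"array","items":{"type":"number"}},"force":{"type":"number"}},"required":["delta_pos","turn","claw"]}

```bash
ls; mkdir -p pics; cat > h.py <<'E'
import numpy as np, cv2
from rig import manip
def save(c,n):
    d=manip.get_image(c); cv2.imwrite(f'pics/{n}.png',d['image'][:,:,::-1]); return d
def cloud(d):
    z=d['z_map']; v,u=np.mgrid[:z.shape[0],:z.shape[1]]
    P=np.stack([(u-d['cx'])*z/d['fx'],(v-d['cy'])*z/d['fy'],z],-1)
    M=np.linalg.inv(d['world_to_cam']); W=P@M[:3,:3].T+M[:3,3]; W[z<=0]=np.nan
    return W
E
python3 - <<'E'
from h import *
t=save('top','t0'); s=save('side','s0')
for d in (t,s):
    print(np.round(d['world_to_cam'],3).tolist(),d['fx'])
for q in ['stand','backrest_foot','plate','latch','latch_hinge','latch_pin','can_a','frit_jar','dish','paddle','brush','firebrick']:
    for c in ('top','side'):
        print(q,c,[(round(r['score'],2),np.round(r['point'],3).tolist()) for r in manip.place_of(c,q)][:3])
s=manip.get_state(); print(s['clock'],s['position'],s['ee_rot'])
cv2.imwrite('pics/both.png',cv2.resize(np.hstack([cv2.imread('pics/t0.png'),cv2.imread('pics/s0.png')]),(800,300)))
E
```

```text
pics
[[-0.0, -0.999, -0.036, 0.117], [-0.996, 0.003, -0.086, 0.514], [0.086, 0.036, -0.996, 0.943], [0.0, 0.0, 0.0, 1.0]] 364.8126849728908
[[-0.762, -0.648, -0.003, 0.453], [-0.477, 0.564, -0.674, 0.269], [0.438, -0.511, -0.739, 0.856], [0.0, 0.0, 0.0, 1.0]] 371.0675676275497
stand top [(0.75, [0.637, 0.006, 0.003])]
stand side []
backrest_foot top [(0.82, [0.637, 0.01, 0.043])]
backrest_foot side [(0.93, [0.641, 0.005, 0.038])]
plate top [(0.79, [0.587, 0.482, 0.009]), (0.68, [0.535, -0.014, 0.045]), (0.58, [0.258, -0.222, 0.007])]
plate side [(0.75, [0.588, 0.484, 0.007]), (0.72, [0.263, -0.223, 0.003]), (0.62, [0.741, 0.278, 0.008])]Traceback (most recent call last):
  File "<stdin>", line 7, in <module>
ValueError: it knows: backrest_foot, brush, can, dish, firebrick, frit_jar, latch_hinge, latch_pin, paddle, plate, stand
```

View pics/t0.png

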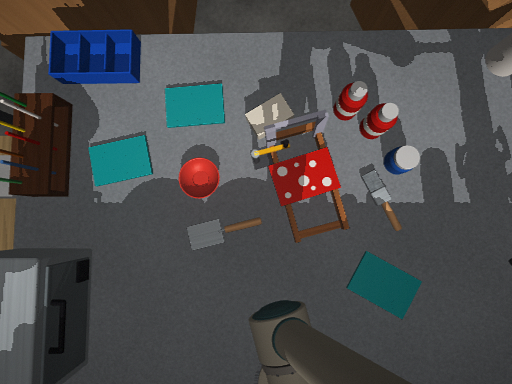

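View pics/s0.png

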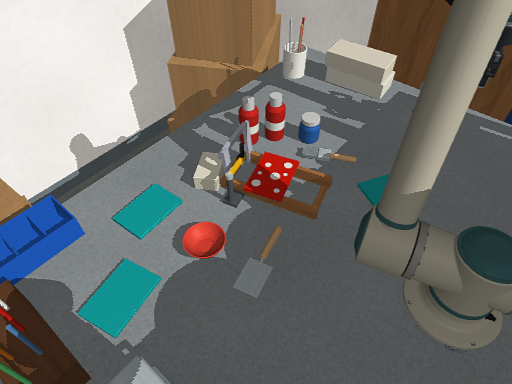

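```bash
cat >> h.py <<'E'
def pts(d,f):
    W=cloud(d); h=cv2.cvtColor(d['image'],cv2.COLOR_RGB2HSV).astype(int); return W[f(W,h)&np.isfinite(W[...,2])]
E
python3 - <<'E'
from h import *
t=manip.get_image('top'); s=manip.get_image('side')
near=lambda W:(np.hypot(W[...,0]-.53,W[...,1]-0)<.24)
for n,d in (('top',t),('side',s)):
    rail=pts(d,lambda W,h:near(W)&(abs(W[...,2]-.04)<.006)&(h[...,0]>5)&(h[...,0]<20)&(h[...,1]>90))
    pl=pts(d,lambda W,h:near(W)&(abs(W[...,2]-.052)<.006)&((h[...,0]<4)|(h[...,0]>172)|(h[...,1]<40)))
    red=pts(d,lambda W,h:near(W)&(abs(W[...,2]-.052)<.006)&((h[...,0]<4)|(h[...,0]>172))&(h[...,1]>120))
    for k,p in (('rail',rail),('plate',red)):
        print(n,k,len(p),np.round(np.median(p[:,2]),4),cv2.minAreaRect((p[:,:2]*1000).astype(np.float32)), np.round(cv2.boxPoints(cv2.minAreaRect((p[:,:2]*1000).astype(np.float32)))).tolist())
for q in ['plate','latch_hinge','latch_pin','stand','backrest_foot','can','frit_jar','firebrick']:
    for c in ('top','side'):
        print(q,c,[(round(r['score'],2),np.round(r['point'],3).tolist()) for r in manip.place_of(c,q)][:4])
s=manip.get_state(); print(s['clock'],s['position'],s['ee_rot'],manip.pinch_z)
E
```

```text
top rail 620 0.0406 ((524.4376220703125, -22.298660278320312), (283.91485595703125, 142.24111938476562), 15.155760765075684) [[369.0, 9.0], [406.0, -128.0], [680.0, -54.0], [643.0, 83.0]]
top plate 2304 0.0527 ((573.5833129882812, -54.703399658203125), (162.20343017578125, 295.62261962890625), 40.947723388671875) [[415.0, 4.0], [609.0, -219.0], [732.0, -113.0], [538.0, 110.0]]
side rail 510 0.0403 ((525.3768920898438, -22.270278930664062), (286.24224853515625, 146.17562866210938), 15.448503494262695) [[368.0, 10.0], [407.0, -131.0], [683.0, -55.0], [644.0, 86.0]]
side plate 1403 0.053 ((563.357666015625, -65.81817626953125), (128.43746948242188, 291.8868408203125), 26.29816436767578) [[441.0, 37.0], [570.0, -225.0], [686.0, -168.0], [556.0, 93.0]]
plate top [(0.85, [0.258, -0.22, 0.005]), (0.73, [0.743, 0.28, 0.01]), (0.67, [0.539, -0.013, 0.044]), (0.59, [0.588, 0.484, 0.008])]
plate side [(0.98, [0.264, -0.221, 0.002]), (0.96, [0.535, -0.016, 0.046]), (0.77, [0.589, 0.483, 0.008]), (0.71, [0.746, 0.283, 0.006])]
latch_hinge top [(0.7, [0.588, 0.107, 0.101])]
latch_hinge side [(0.78, [0.588, 0.11, 0.106]), (0.18, [0.58, -0.267, 0.0])]
latch_pin top [(0.82, [0.607, 0.038, 0.138])]
latch_pin side [(0.7, [0.729, -0.131, 0.0]), (0.53, [0.605, 0.035, 0.141])]
stand top [(0.84, [0.638, 0.006, 0.004])]
stand side [(0.8, [0.638, 0.007, -0.002])]
backrest_foot top [(0.72, [0.64, 0.012, 0.043])]
backrest_foot side [(0.74, [0.639, 0.008, 0.037])]
can top [(0.9, [0.727, -0.132, 0.002])]
can side [(0.94, [0.729, -0.129, 0.001]), (0.69, [0.676, -0.2, -0.0])]
frit_jar top [(0.67, [0.577, -0.261, 0.002])]
frit_jar side [(0.66, [0.581, -0.264, -0.002])]
firebrick top [(0.9, [0.701, 0.08, -0.003])]
firebrick side [(0.68, [0.582, -0.265, -0.0]), (0.55, [0.698, 0.073, 0.002])]
1.3 [ 0.21850346 -0.53187969  0.23132149] [ 1.95711632e-05  9.81066734e-01  1.93669985e-01 -1.15030573e-05] 0.0187
```

```bash
cat >> h.py <<'E'
from scipy.spatial.transform import Rotation as Ro, Slerp
import json
YAW=np.radians(15.3); O=np.array([.6383,.0086,0]); SR=Ro.from_euler('z',YAW)
def S(p): return O+SR.apply(np.array(p)/1000.)            # stand mm -> world m
def inS(p): return np.round(SR.inv().apply(np.array(p)-O)*1000,1)
def tool(az,pitch=90):                                    # az (deg, stand frame) of tool x seen from above; pitch of tool z below horizontal
    a=np.radians(az); x=np.array([np.cos(a),np.sin(a),0]); t=np.radians(pitch)
    z=np.cos(t)*x-np.sin(t)*np.array([0,0,1]); X=np.sin(t)*x+np.cos(t)*np.array([0,0,1])
    return SR*Ro.from_matrix(np.c_[X,np.cross(z,X),z])
def now():
    s=manip.get_state(); q=s['ee_rot']; return s,np.array(s['position']),Ro.from_quat(q,scalar_first=True)
def plan(way,claw,base=None):                             # way: [(pos stand mm, Ro, rows)]
    s,p0,R0=now()
    if base: p0,R0=S(base[0]),base[1]
    D=[];T=[];p,R=p0,R0
    for q,Rq,n in way:
        q=S(q); sl=Slerp([0,1],Ro.concatenate([R,Rq]))
        for k in range(1,n+1):
            f=k/n; D.append(np.round(R0.inv().apply(p+(q-p)*f-p0)/.4,4).tolist()); T.append(np.round(np.degrees((R0.inv()*sl(f)).as_rotvec())/30,3).tolist())
        p,R=q,Rq
    print('rows',len(D),'max',np.abs(D).max().round(2),np.abs(T).max().round(2)); print(json.dumps(dict(delta_pos=D,turn=T,claw=[claw]*len(D))))
def stat():
    s,p,R=now(); z=R.as_matrix()[:,2]; print('t',round(s['clock'],2),'TCP',inS(p),'tool eul',np.round((SR.inv()*R).as_matrix(),3).tolist(),'F',np.round(s['contact_force'],1),'w',round(s['width'],4),'q',np.round(s['qpos'],2))
E
python3 - <<'E'
from h import *
t=manip.get_image('top'); sd=manip.get_image('side')
cv2.imwrite('pics/c1.png',np.hstack([cv2.resize(t['image'][85:245,235:355,::-1],(420,560)),cv2.resize(sd['image'][110:220,190:335,::-1],(380,560))]))
for d in (t,sd):
    W=cloud(d); Q=(W-O)@SR.as_matrix()*1000
    h=cv2.cvtColor(d['image'],cv2.COLOR_RGB2HSV).astype(int)
    m=(abs(Q[...,2]-52)<5)&(abs(Q[...,0]+100)<95)&(abs(Q[...,1])<110)&(h[...,1]>120)&((h[...,0]<4)|(h[...,0]>172))
    r=cv2.minAreaRect(Q[m][:,:2].astype(np.float32)); print(m.sum(),r,np.round(cv2.boxPoints(r)).tolist())
    m=(Q[...,2]>125)&(Q[...,2]<160)&(abs(Q[...,0])<45)&(abs(Q[...,1])<85); P=Q[m]
    for y in range(-84,84,12):
        k=P[(P[:,1]>=y)&(P[:,1]<y+12)]
        if len(k): print(y,len(k),np.round(k.min(0)),np.round(k.max(0)))
s,p,R=now(); print(inS(p)); stat()
a0=22.3-15.3
p0=inS(p)*1.
g=np.array([-25,37,235.]); 
for i in (1,):
    f=1/3; plan([(p0+(g-p0)*f, tool(a0+83*f),6)],0.39)
E
```

```text
2282 ((-102.1832504272461, 5.146827697753906), (110.02528381347656, 160.83767700195312), 2.2261924743652344) [[-160.0, 83.0], [-154.0, -77.0], [-44.0, -73.0], [-50.0, 88.0]]
-84 19 [  8. -76. 127.] [ 31. -72. 150.]
-72 56 [  8. -72. 126.] [ 30. -60. 151.]
-60 55 [  9. -59. 125.] [ 32. -48. 150.]
-48 29 [ 18. -48. 127.] [ 30. -36. 141.]
-36 30 [ 18. -36. 126.] [ 31. -25. 140.]
-24 32 [ 19. -24. 126.] [ 31. -12. 140.]
-12 29 [ 19. -12. 129.] [ 30.  -1. 139.]
0 31 [ 19.   1. 130.] [ 31.  12. 140.]
12 30 [ 18.  12. 128.] [ 31.  24. 140.]
24 32 [-29.  24. 127.] [ 30.  36. 153.]
36 46 [-29.  36. 127.] [ 31.  48. 160.]
48 44 [  9.  48. 125.] [ 31.  60. 150.]
60 53 [  9.  60. 127.] [ 31.  72. 151.]
72 24 [  8.  72. 125.] [ 31.  76. 150.]
1383 ((-102.14401245117188, 5.156593322753906), (110.62472534179688, 164.3097686767578), 2.6340887546539307) [[-161.0, 85.0], [-154.0, -79.0], [-43.0, -74.0], [-51.0, 90.0]]
-84 9 [  9. -78. 131.] [ 30. -72. 149.]
-72 29 [  8. -72. 125.] [ 31. -60. 152.]
-60 45 [  8. -60. 125.] [ 31. -48. 149.]
-48 18 [ 18. -48. 128.] [ 32. -37. 139.]
-36 16 [ 19. -35. 126.]
[... 251 characters left out ...]
. 160.]
48 27 [  8.  49. 125.] [ 30.  60. 150.]
60 31 [  8.  61. 127.] [ 31.  72. 149.]
72 45 [  9.  72. 126.] [ 32.  78. 149.]
[-547.5 -410.5  231.3]
t 1.4 TCP [-547.5 -410.5  231.3] tool eul [[0.992, 0.122, -0.0], [0.122, -0.992, -0.0], [-0.0, 0.0, -1.0]] F [0.1 0.2 1. ] w 0.0857 q [-1.3   0.28  1.5  -0.    1.36 -0.12]
rows 6 max 0.48 0.92
{"delta_pos": [[0.0797, -0.0528, -0.0005], [0.1593, -0.1056, -0.001], [0.239, -0.1584, -0.0015], [0.3186, -0.2113, -0.002], [0.3983, -0.2641, -0.0025], [0.4779, -0.3169, -0.0031]], "turn": [[0.0, 0.0, -0.154], [0.0, 0.0, -0.307], [0.0, 0.0, -0.461], [0.0, 0.0, -0.614], [0.0, 0.0, -0.768], [0.0, 0.0, -0.921]], "claw": [0.39, 0.39, 0.39, 0.39, 0.39, 0.39]}
```

View pics/c1.png

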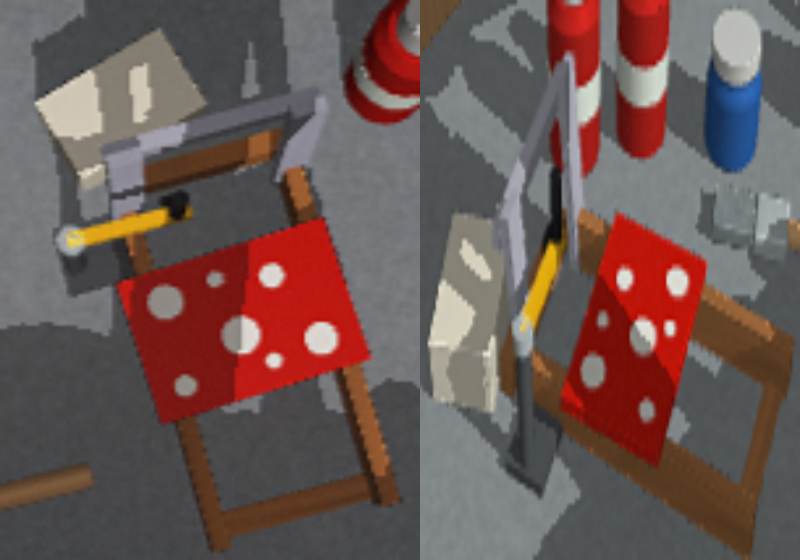

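>>> carry_out(
  delta_pos=[
    [0.08, -0.053, 0],
    [0.16, -0.106, 0],
    [0.24, -0.158, 0],
    [0.32, -0.211, 0],
    [0.4, -0.264, 0],
    [0.478, -0.317, 0],
  ],
  turn=[
    [0, 0, -0.154],
    [0, 0, -0.307],
    [0, 0, -0.461],
    [0, 0, -0.614],
    [0, 0, -0.768],
    [0, 0, -0.921],
  ],
  claw=[0.39, 0.39, 0.39, 0.39, 0.39, 0.39],
)

```text
clock: 2.0
position: [0.3479, -0.3407, 0.2315]
ee_rot: [0.0, 0.906, 0.424, 0.0]
contact_force: [0.9, -0.5, -0.9]
width: 0.0257
gripper_force: 0.0
```

```bash
python3 - <<'E'
from h import *
stat(); s,p,R=now(); p=inS(p)*1.; g=np.array([-25,37,235.])
plan([(p+(g-p)*.5,tool(62),6)],.39)
E
```

```text
t 2.0 TCP [-372.3 -260.2  231.5] tool eul [[0.821, 0.571, 0.0], [0.571, -0.821, -0.001], [-0.0, 0.001, -1.0]] F [ 0.9 -0.5 -0.9] w 0.0257 q [-0.92  0.14  1.68  0.    1.32 -0.22]
rows 6 max 0.57 0.9
{"delta_pos": [[0.0948, -0.0095, -0.0007], [0.1895, -0.019, -0.0015], [0.2843, -0.0285, -0.0022], [0.379, -0.038, -0.003], [0.4738, -0.0475, -0.0037], [0.5685, -0.057, -0.0045]], "turn": [[0.0, 0.0, -0.151], [0.0, 0.0, -0.302], [0.001, 0.0, -0.453], [0.001, 0.0, -0.604], [0.001, 0.0, -0.754], [0.001, 0.0, -0.905]], "claw": [0.39, 0.39, 0.39, 0.39, 0.39, 0.39]}
```

>>> carry_out(
  delta_pos=[
    [0.095, -0.0095, 0],
    [0.19, -0.019, 0],
    [0.284, -0.0285, 0],
    [0.379, -0.038, 0],
    [0.474, -0.0475, 0],
    [0.5685, -0.057, 0],
  ],
  turn=[
    [0, 0, -0.151],
    [0, 0, -0.302],
    [0, 0, -0.453],
    [0, 0, -0.604],
    [0, 0, -0.754],
    [0, 0, -0.905],
  ],
  claw=[0.39, 0.39, 0.39, 0.39, 0.39, 0.39],
)

```text
clock: 2.6
position: [0.4767, -0.1518, 0.2315]
ee_rot: [0.0, 0.781, 0.625, 0.0]
contact_force: [1.1, 0.0, 0.3]
width: 0.026
gripper_force: 0.0
```

```bash
python3 - <<'E'
from h import *
stat(); plan([([-26,37,225],tool(89),6),([-26,37,126],tool(89),4)],.39)
E
```

```text
t 2.6 TCP [-198.1 -112.1  231.5] tool eul [[0.469, 0.883, 0.0], [0.883, -0.469, -0.001], [-0.0, 0.001, -1.0]] F [1.1 0.  0.3] w 0.026 q [-0.45  0.16  1.66 -0.    1.32 -0.23]
rows 10 max 0.53 0.9
{"delta_pos": [[0.0885, 0.0342, 0.0027], [0.177, 0.0684, 0.0054], [0.2655, 0.1025, 0.0081], [0.354, 0.1367, 0.0108], [0.4425, 0.1709, 0.0135], [0.5311, 0.2051, 0.0163], [0.5311, 0.205, 0.0781], [0.5311, 0.205, 0.14], [0.5311, 0.205, 0.2019], [0.5311, 0.2049, 0.2638]], "turn": [[0.0, 0.0, -0.15], [0.0, 0.0, -0.3], [0.001, 0.0, -0.45], [0.001, 0.001, -0.6], [0.001, 0.001, -0.75], [0.001, 0.001, -0.9], [0.001, 0.001, -0.9], [0.001, 0.001, -0.9], [0.001, 0.001, -0.9], [0.001, 0.001, -0.9]], "claw": [0.39, 0.39, 0.39, 0.39, 0.39, 0.39, 0.39, 0.39, 0.39, 0.39]}
```

>>> carry_out(
  delta_pos=[
    [0.0885, 0.034, 0],
    [0.177, 0.068, 0.005],
    [0.2655, 0.1025, 0.008],
    [0.354, 0.137, 0.01],
    [0.4425, 0.171, 0.0135],
    [0.531, 0.205, 0.016],
    [0.531, 0.205, 0.016],
    [0.531, 0.205, 0.078],
    [0.531, 0.205, 0.14],
    [0.531, 0.205, 0.202],
    [0.531, 0.205, 0.264],
  ],
  turn=[
    [0, 0, -0.15],
    [0, 0, -0.3],
    [0, 0, -0.45],
    [0, 0, -0.6],
    [0, 0, -0.75],
    [0, 0, -0.9],
    [0, 0, -0.9],
    [0, 0, -0.9],
    [0, 0, -0.9],
    [0, 0, -0.9],
    [0, 0, -0.9],
  ],
  claw=[0.39, 0.39, 0.39, 0.39, 0.39, 0.39, 0.39, 0.39, 0.39, 0.39, 0.39],
)

```text
clock: 3.7
position: [0.6029, 0.0348, 0.125]
ee_rot: [0.0, 0.615, 0.788, -0.0]
contact_force: [0.1, -0.4, -0.6]
width: 0.0261
gripper_force: 0.0
```

```bash
python3 - <<'E'
from h import *
stat()
def arc(th,lead): # pin pos at latch angle th, tool centre leads by angle lead
    a=th+lead; return [-22-75*np.sin(a),112-75*np.cos(a),126]
# first 30 deg per call
for k in range(4):
    w=[];n=6
    for i in range(1,n+1):
        th=np.radians(30*k+30*i/n); w.append((arc(th,.09),tool(89-30*k-30*i/n),1))
    th0=np.radians(30*k)
    plan(w,.39,None if k==0 else (arc(th0,.09),tool(89-30*k)))
E
```

```text
t 3.7 TCP [-27.3  34.6 125. ] tool eul [[0.022, 1.0, -0.0], [1.0, -0.022, -0.001], [-0.001, -0.0, -1.0]] F [ 0.1 -0.4 -0.6] w 0.0261 q [-0.06  0.39  1.6  -0.    1.14 -0.3 ]
rows 6 max 0.1 0.99
{"delta_pos": [[0.0084, -0.0201, -0.0026], [0.0116, -0.0361, -0.0026], [0.0162, -0.0518, -0.0026], [0.0222, -0.0671, -0.0026], [0.0295, -0.0817, -0.0026], [0.038, -0.0957, -0.0026]], "turn": [[-0.0, 0.001, 0.159], [-0.0, 0.001, 0.325], [-0.0, 0.001, 0.492], [0.0, 0.001, 0.659], [0.0, 0.001, 0.825], [0.0, 0.001, 0.992]], "claw": [0.39, 0.39, 0.39, 0.39, 0.39, 0.39]}
rows 6 max 0.09 1.0
{"delta_pos": [[0.0019, -0.0162, 0.0], [0.0052, -0.0323, 0.0], [0.0099, -0.0479, 0.0], [0.0159, -0.0631, 0.0], [0.0233, -0.0778, 0.0], [0.0318, -0.0917, 0.0]], "turn": [[-0.0, -0.0, 0.167], [-0.0, -0.0, 0.333], [-0.0, 0.0, 0.5], [-0.0, -0.0, 0.667], [-0.0, 0.0, 0.833], [-0.0, -0.0, 1.0]], "claw": [0.39, 0.39, 0.39, 0.39, 0.39, 0.39]}
rows 6 max 0.09 1.0
{"delta_pos": [[0.0019, -0.0162, 0.0], [0.0052, -0.0323, 0.0], [0.0099, -0.0479, 0.0], [0.0159, -0.0631, 0.0], [0.0233, -0.0778, 0.0], [0.0318, -0.0917, 0.0]], "turn": [[-0.0, 0.0, 0.167], [-0.0, 0.0, 0.333], [-0.0, 0.0, 0.5], [-0.0, 0.0, 0.667], [-0.0, -0.0, 0.833], [-0.0, 0.0, 1.0]], "claw": [0.39, 0.39, 0.39, 0.39, 0.39, 0.39]}
rows 6 max 0.09 1.0
{"delta_pos": [[0.0019, -0.0162, 0.0], [0.0052, -0.0323, 0.0], [0.0099, -0.0479, 0.0], [0.0159, -0.0631, 0.0], [0.0233, -0.0778, 0.0], [0.0318, -0.0917, 0.0]], "turn": [[-0.0, 0.0, 0.167], [-0.0, 0.0, 0.333], [-0.0, 0.0, 0.5], [-0.0, 0.0, 0.667], [-0.0, 0.0, 0.833], [-0.0, 0.0, 1.0]], "claw": [0.39, 0.39, 0.39, 0.39, 0.39, 0.39]}
```

>>> carry_out(
  delta_pos=[
    [0.008, -0.02, 0],
    [0.0116, -0.036, 0],
    [0.016, -0.052, 0],
    [0.022, -0.067, 0],
    [0.0295, -0.082, 0],
    [0.038, -0.0957, 0],
  ],
  turn=[
    [0, 0, 0.16],
    [0, 0, 0.325],
    [0, 0, 0.49],
    [0, 0, 0.66],
    [0, 0, 0.825],
    [0, 0, 0.99],
  ],
  claw=[0.39, 0.39, 0.39, 0.39, 0.39, 0.39],
)

```text
clock: 4.3
position: [0.5622, 0.04, 0.1258]
ee_rot: [0.001, 0.798, 0.603, -0.0]
contact_force: [0.8, 0.8, 0.2]
width: 0.026
gripper_force: 0.5
```

>>> carry_out(
  delta_pos=[
    [0.002, -0.016, 0],
    [0.005, -0.032, 0],
    [0.01, -0.048, 0],
    [0.016, -0.063, 0],
    [0.023, -0.078, 0],
    [0.032, -0.092, 0],
  ],
  turn=[
    [0, 0, 0.167],
    [0, 0, 0.333],
    [0, 0, 0.5],
    [0, 0, 0.667],
    [0, 0, 0.833],
    [0, 0, 1.0],
  ],
  claw=[0.39, 0.39, 0.39, 0.39, 0.39, 0.39],
)

```text
clock: 4.9
position: [0.5301, 0.0622, 0.1259]
ee_rot: [0.001, 0.927, 0.376, -0.0]
contact_force: [0.8, -0.9, -0.7]
width: 0.0262
gripper_force: 0.5
```

>>> carry_out(
  delta_pos=[
    [0.002, -0.016, 0],
    [0.005, -0.032, 0],
    [0.01, -0.048, 0],
    [0.016, -0.063, 0],
    [0.023, -0.078, 0],
    [0.032, -0.092, 0],
  ],
  turn=[
    [0, 0, 0.167],
    [0, 0, 0.333],
    [0, 0, 0.5],
    [0, 0, 0.667],
    [0, 0, 0.833],
    [0, 0, 1.0],
  ],
  claw=[0.39, 0.39, 0.39, 0.39, 0.39, 0.39],
)

```text
clock: 5.5
position: [0.5135, 0.0975, 0.1259]
ee_rot: [0.001, 0.992, 0.123, 0.0]
contact_force: [-0.0, -1.4, 0.6]
width: 0.0261
gripper_force: 0.4
```

>>> carry_out(
  delta_pos=[
    [0.002, -0.016, 0],
    [0.005, -0.032, 0],
    [0.01, -0.048, 0],
    [0.016, -0.063, 0],
    [0.023, -0.078, 0],
    [0.032, -0.092, 0],
  ],
  turn=[
    [0, 0, 0.167],
    [0, 0, 0.333],
    [0, 0, 0.5],
    [0, 0, 0.667],
    [0, 0, 0.833],
    [0, 0, 1.0],
  ],
  claw=[0.39, 0.39, 0.39, 0.39, 0.39, 0.39],
)

```text
clock: 6.1
position: [0.5169, 0.1364, 0.1259]
ee_rot: [0.001, 0.99, -0.138, 0.0]
contact_force: [-0.2, -0.9, 0.2]
width: 0.0261
gripper_force: 0.4
```

```bash
python3 - <<'E'
from h import *
stat(); s,p,R=now(); x,y,z=inS(p); plan([([x,y,225],tool(-15),4),([-200,40,225],tool(0),5)],-.4)
E
```

```text
t 6.1 TCP [-83.4 155.3 125.9] tool eul [[0.856, -0.517, -0.0], [-0.517, -0.856, -0.001], [0.0, 0.001, -1.0]] F [-0.2 -0.9  0.2] w 0.0261 q [ 0.13  0.3   1.75 -0.    1.09  1.98]
rows 9 max 0.4 1.04
{"delta_pos": [[0.0, 0.0001, -0.0619], [0.0, 0.0001, -0.1239], [0.0001, 0.0002, -0.1858], [0.0001, 0.0003, -0.2478], [-0.02, 0.0798, -0.2477], [-0.0401, 0.1593, -0.2476], [-0.0602, 0.2388, -0.2475], [-0.0802, 0.3183, -0.2474], [-0.1003, 0.3977, -0.2473]], "turn": [[0.001, -0.0, -0.135], [0.001, -0.0, -0.269], [0.002, -0.0, -0.404], [0.002, -0.0, -0.538], [0.002, -0.0, -0.638], [0.002, -0.0, -0.738], [0.002, -0.0, -0.838], [0.002, -0.0, -0.938], [0.002, -0.0, -1.038]], "claw": [-0.4, -0.4, -0.4, -0.4, -0.4, -0.4, -0.4, -0.4, -0.4]}
```

>>> carry_out(
  delta_pos=[
    [0, 0, -0.06],
    [0, 0, -0.124],
    [0, 0, -0.186],
    [0, 0, -0.248],
    [-0.02, 0.08, -0.248],
    [-0.04, 0.16, -0.248],
    [-0.06, 0.24, -0.248],
    [-0.08, 0.318, -0.248],
    [-0.1, 0.398, -0.248],
  ],
  turn=[
    [0, 0, 0],
    [0, 0, 0],
    [0, 0, -0.2],
    [0, 0, -0.4],
    [0, 0, -0.6],
    [0, 0, -0.7],
    [0, 0, -0.8],
    [0, 0, -0.9],
    [0, 0, -1.0],
  ],
  claw=[0.39, 0.39, 0.39, 0.39, -0.4, -0.4, -0.4, -0.4, -0.4],
)

```text
clock: 7.0
position: [0.4345, -0.0068, 0.2251]
ee_rot: [0.0, 0.992, 0.126, 0.0]
contact_force: [0.0, -0.0, 0.3]
width: 0.0594
gripper_force: 0.0
```

```bash
python3 - <<'E'
from h import *
stat(); plan([([-192,0,200],tool(0),2),([-192,0,32],tool(0),6),([-172,0,32],tool(0),2)],-.4)
plan([([-125,0,32],tool(0),10)],-.4,([-172,0,32],tool(0)))
print(manip.spot_in('top','latch_pin')[:1] if manip.get_image('top') else 0, inS(manip.place_of('top','latch_pin')[0]['point']))
E
```

```text
t 7.0 TCP [-200.7   38.9  225.1] tool eul [[1.0, -0.014, -0.0], [-0.014, -1.0, -0.001], [-0.0, 0.001, -1.0]] F [ 0.  -0.   0.3] w 0.0594 q [-0.18  0.07  1.79 -0.    1.29  1.14]
rows 10 max 0.48 0.03
{"delta_pos": [[0.0115, 0.0484, 0.0314], [0.023, 0.0969, 0.0627], [0.023, 0.0968, 0.1327], [0.023, 0.0968, 0.2027], [0.023, 0.0967, 0.2727], [0.023, 0.0967, 0.3427], [0.023, 0.0966, 0.4127], [0.023, 0.0965, 0.4827], [0.048, 0.0962, 0.4827], [0.073, 0.0958, 0.4827]], "turn": [[0.001, 0.0, -0.013], [0.002, 0.0, -0.027], [0.002, 0.0, -0.027], [0.002, 0.0, -0.027], [0.002, 0.0, -0.027], [0.002, 0.0, -0.027], [0.002, 0.0, -0.027], [0.002, 0.0, -0.027], [0.002, 0.0, -0.027], [0.002, 0.0, -0.027]], "claw": [-0.4, -0.4, -0.4, -0.4, -0.4, -0.4, -0.4, -0.4, -0.4, -0.4]}
rows 10 max 0.12 0.0
{"delta_pos": [[0.0118, 0.0, 0.0], [0.0235, -0.0, 0.0], [0.0353, 0.0, 0.0], [0.047, -0.0, 0.0], [0.0588, 0.0, 0.0], [0.0705, -0.0, 0.0], [0.0823, 0.0, 0.0], [0.094, -0.0, 0.0], [0.1058, 0.0, 0.0], [0.1175, -0.0, 0.0]], "turn": [[0.0, 0.0, 0.0], [0.0, 0.0, 0.0], [0.0, 0.0, 0.0], [0.0, 0.0, 0.0], [0.0, 0.0, 0.0], [0.0, 0.0, 0.0], [0.0, 0.0, 0.0], [0.0, 0.0, 0.0], [0.0, 0.0, 0.0], [0.0, 0.0, 0.0]], "claw": [-0.4, -0.4, -0.4, -0.4, -0.4, -0.4, -0.4, -0.4, -0.4, -0.4]}
[{'point': [0.5501, 0.1179, 0.1168], 'score': 0.78}] [-88.8 151.7 138. ]
```

>>> carry_out(
  delta_pos=[
    [0.0115, 0.048, 0.031],
    [0.023, 0.097, 0.063],
    [0.023, 0.097, 0.133],
    [0.023, 0.097, 0.203],
    [0.023, 0.097, 0.273],
    [0.023, 0.097, 0.343],
    [0.023, 0.0965, 0.413],
    [0.023, 0.0965, 0.483],
    [0.048, 0.096, 0.483],
    [0.073, 0.096, 0.483],
  ],
  turn=[
    [0, 0, -0.013],
    [0, 0, -0.027],
    [0, 0, -0.027],
    [0, 0, -0.027],
    [0, 0, -0.027],
    [0, 0, -0.027],
    [0, 0, -0.027],
    [0, 0, -0.027],
    [0, 0, -0.027],
    [0, 0, -0.027],
  ],
  claw=[-0.4, -0.4, -0.4, -0.4, -0.4, -0.4, -0.4, -0.4, -0.4, -0.4],
)

```text
clock: 8.15
position: [0.4747, -0.0348, 0.0318]
ee_rot: [-0.0, 0.991, 0.132, -0.0]
contact_force: [-8.9, -0.7, 1.0]
width: 0.0594
gripper_force: 1.4
```

>>> carry_out(
  delta_pos=[
    [0.012, 0, 0],
    [0.0235, 0, 0],
    [0.035, 0, 0],
    [0.047, 0, 0],
    [0.059, 0, 0],
    [0.07, 0, 0],
    [0.082, 0, 0],
    [0.094, 0, 0],
    [0.106, 0, 0],
    [0.1175, 0, 0],
  ],
  turn=[
    [0, 0, 0],
    [0, 0, 0],
    [0, 0, 0],
    [0, 0, 0],
    [0, 0, 0],
    [0, 0, 0],
    [0, 0, 0],
    [0, 0, 0],
    [0, 0, 0],
    [0, 0, 0],
  ],
  claw=[-0.4, -0.4, -0.4, -0.4, -0.4, -0.4, -0.4, -0.4, -0.4, -0.4],
)

```text
clock: 9.15
position: [0.5179, -0.023, 0.0327]
ee_rot: [0.0, 0.991, 0.133, -0.001]
contact_force: [-4.9, -1.1, 2.4]
width: 0.0594
gripper_force: 2.6
```

```bash
cat >> h.py <<'E'
def plate_rect():
    d=manip.get_image('top'); Q=(cloud(d)-O)@SR.as_matrix()*1000; h=cv2.cvtColor(d['image'],cv2.COLOR_RGB2HSV).astype(int)
    m=(abs(Q[...,2]-52)<5)&(abs(Q[...,0]+70)<110)&(abs(Q[...,1])<110)&(h[...,1]>120)&((h[...,0]<4)|(h[...,0]>172))
    r=cv2.minAreaRect(Q[m][:,:2].astype(np.float32)); print(m.sum(),r,np.round(cv2.boxPoints(r)).tolist())
E
python3 - <<'E'
from h import *
stat(); plate_rect()
E
```

```text
t 9.15 TCP [-124.4    1.3   32.7] tool eul [[1.0, -0.001, -0.002], [-0.001, -1.0, -0.0], [-0.002, 0.0, -1.0]] F [-4.9 -1.1  2.4] w 0.0594 q [-0.18  0.39  1.9  -0.    0.85  1.13]
842 ((-57.517425537109375, 3.9328536987304688), (110.02489471435547, 159.49766540527344), 0.060220323503017426) [[-113.0, 84.0], [-112.0, -76.0], [-2.0, -76.0], [-3.0, 84.0]]
```

>>> carry_out(
  delta_pos=[
    [0.002, 0, 0],
    [0.004, 0, 0],
    [0.006, 0, 0],
    [0.008, 0, 0],
    [0.008, 0, 0],
  ],
  turn=[
    [0, 0, 0],
    [0, 0, 0],
    [0, 0, 0],
    [0, 0, 0],
    [0, 0, 0],
  ],
  claw=[-0.4, -0.4, -0.4, -0.4, -0.4],
)

```text
clock: 9.7
position: [0.5204, -0.0224, 0.0323]
ee_rot: [0.0, 0.991, 0.133, -0.001]
contact_force: [-6.7, -2.6, 5.5]
width: 0.0597
gripper_force: 3.3
```

```bash
python3 - <<'E'
from h import *
stat(); plate_rect()
E
```

```text
t 9.7 TCP [-121.9    1.2   32.3] tool eul [[1.0, -0.001, -0.003], [-0.001, -1.0, 0.0], [-0.003, 0.0, -1.0]] F [-6.7 -2.6  5.5] w 0.0597 q [-0.18  0.39  1.9  -0.    0.86  1.13]
816 ((-55.0875358581543, 3.1469573974609375), (109.57159423828125, 161.09664916992188), 0.05831674486398697) [[-110.0, 84.0], [-110.0, -77.0], [-0.0, -77.0], [-0.0, 84.0]]
```

```bash
python3 - <<'E'
from h import *
plan([([-150,1,32],tool(0),2),([-155,1,30],tool(0,61),5)],.06)
plan([([-140,1,14],tool(0,50),3),([-104,1,12.5],tool(0,50),5)],.06,([-155,1,30],tool(0,61)))
E
```

```text
rows 7 max 0.08 0.97
{"delta_pos": [[-0.0352, 0.0003, 0.0005], [-0.0703, 0.0006, 0.0009], [-0.0728, 0.0006, 0.0019], [-0.0753, 0.0006, 0.0029], [-0.0778, 0.0006, 0.0039], [-0.0803, 0.0006, 0.0049], [-0.0828, 0.0006, 0.0059]], "turn": [[-0.0, 0.003, -0.001], [-0.0, 0.005, -0.002], [0.0, 0.199, -0.002], [0.0, 0.392, -0.002], [0.0, 0.585, -0.002], [0.0, 0.779, -0.002], [0.0, 0.972, -0.002]], "claw": [0.06, 0.06, 0.06, 0.06, 0.06, 0.06, 0.06]}
rows 8 max 0.1 0.37
{"delta_pos": [[0.0045, 0.0, 0.0177], [0.0089, -0.0, 0.0354], [0.0134, -0.0, 0.0532], [0.0288, -0.0, 0.0625], [0.0442, 0.0, 0.0719], [0.0595, -0.0, 0.0813], [0.0749, 0.0, 0.0907], [0.0903, -0.0, 0.1001]], "turn": [[0.0, 0.122, 0.0], [-0.0, 0.244, -0.0], [-0.0, 0.367, 0.0], [-0.0, 0.367, -0.0], [-0.0, 0.367, -0.0], [-0.0, 0.367, -0.0], [-0.0, 0.367, -0.0], [-0.0, 0.367, -0.0]], "claw": [0.06, 0.06, 0.06, 0.06, 0.06, 0.06, 0.06, 0.06]}
```

>>> carry_out(
  delta_pos=[
    [-0.035, 0, 0],
    [-0.07, 0, 0.001],
    [-0.073, 0, 0.002],
    [-0.075, 0, 0.003],
    [-0.078, 0, 0.004],
    [-0.08, 0, 0.005],
    [-0.083, 0, 0.006],
    [-0.083, 0, 0.006],
  ],
  turn=[
    [0, 0, 0],
    [0, 0, 0],
    [0, 0.2, 0],
    [0, 0.39, 0],
    [0, 0.585, 0],
    [0, 0.78, 0],
    [0, 0.97, 0],
    [0, 0.97, 0],
  ],
  claw=[0.06, 0.06, 0.06, 0.06, 0.06, 0.06, 0.06, 0.06],
)

```text
clock: 10.55
position: [0.4911, -0.0223, 0.0297]
ee_rot: [-0.042, 0.964, 0.133, 0.225]
contact_force: [0.4, 0.7, 0.6]
width: 0.0403
gripper_force: 0.0
```

```bash
python3 - <<'E'
from h import *
stat()
plan([([-140,1,14],tool(0,50),3),([-104,1,12.5],tool(0,50),5)],.06)
plate_rect()
E
```

```text
t 10.55 TCP [-150.1    9.    29.7] tool eul [[0.895, 0.011, 0.445], [0.001, -1.0, 0.024], [0.445, -0.021, -0.895]] F [0.4 0.7 0.6] w 0.0403 q [-0.42  0.26  2.32  0.99  0.37 -0.02]
rows 8 max 0.09 0.45
{"delta_pos": [[0.0017, 0.007, 0.0153], [0.0035, 0.014, 0.0307], [0.0052, 0.0211, 0.046], [0.021, 0.0213, 0.0547], [0.0367, 0.0215, 0.0633], [0.0525, 0.0217, 0.072], [0.0683, 0.0219, 0.0807], [0.0841, 0.0221, 0.0894]], "turn": [[-0.015, 0.151, -0.001], [-0.03, 0.301, -0.002], [-0.045, 0.452, -0.004], [-0.045, 0.452, -0.004], [-0.045, 0.452, -0.004], [-0.045, 0.452, -0.004], [-0.045, 0.452, -0.004], [-0.045, 0.452, -0.004]], "claw": [0.06, 0.06, 0.06, 0.06, 0.06, 0.06, 0.06, 0.06]}
2264 ((-55.32191467285156, 3.5504684448242188), (160.30975341796875, 110.18128967285156), 89.99878692626953) [[-110.0, -77.0], [-0.0, -77.0], [-0.0, 84.0], [-110.0, 84.0]]
```

```bash
python3 - <<'E'
from h import *
plan([([-150,1,24],tool(0,50),8)],.06)
E
```

```text
rows 8 max 0.02 0.45
{"delta_pos": [[-0.0003, 0.0027, 0.0015], [-0.0005, 0.0054, 0.003], [-0.0008, 0.0082, 0.0046], [-0.001, 0.0109, 0.0061], [-0.0013, 0.0136, 0.0076], [-0.0015, 0.0163, 0.0091], [-0.0018, 0.019, 0.0107], [-0.002, 0.0217, 0.0122]], "turn": [[-0.006, 0.057, -0.001], [-0.011, 0.113, -0.001], [-0.017, 0.17, -0.002], [-0.023, 0.227, -0.002], [-0.029, 0.283, -0.003], [-0.034, 0.34, -0.003], [-0.04, 0.397, -0.004], [-0.046, 0.453, -0.004]], "claw": [0.06, 0.06, 0.06, 0.06, 0.06, 0.06, 0.06, 0.06]}
```

>>> carry_out(
  delta_pos=[
    [0, 0.0027, 0.0015],
    [0, 0.0054, 0.003],
    [-0.001, 0.008, 0.0046],
    [-0.001, 0.011, 0.006],
    [-0.001, 0.0136, 0.0076],
    [-0.0015, 0.0163, 0.009],
    [-0.002, 0.019, 0.0107],
    [-0.002, 0.0217, 0.012],
  ],
  turn=[
    [-0.006, 0.057, 0],
    [-0.011, 0.113, 0],
    [-0.017, 0.17, 0],
    [-0.023, 0.227, 0],
    [-0.029, 0.283, 0],
    [-0.034, 0.34, 0],
    [-0.04, 0.397, 0],
    [-0.046, 0.453, 0],
  ],
  claw=[0.06, 0.06, 0.06, 0.06, 0.06, 0.06, 0.06, 0.06],
)

```text
clock: 11.4
position: [0.4954, -0.0297, 0.0247]
ee_rot: [-0.046, 0.932, 0.124, 0.338]
contact_force: [-0.8, 0.8, -0.5]
width: 0.0399
gripper_force: 0.0
```

```bash
python3 - <<'E'
from h import *
stat()
plan([([-140,1,14],tool(0,50),3),([-104,1,12.5],tool(0,50),5)],.06)
E
```

```text
t 11.4 TCP [-147.9    0.8   24.7] tool eul [[0.767, -0.001, 0.642], [-0.002, -1.0, 0.001], [0.642, -0.002, -0.767]] F [-0.8  0.8 -0.5] w 0.0399 q [-0.57  0.36  2.51  1.98  0.55 -1.17]
rows 8 max 0.09 0.0
{"delta_pos": [[-0.0006, -0.0002, 0.0111], [-0.0013, -0.0003, 0.0221], [-0.0019, -0.0005, 0.0332], [0.0114, -0.0005, 0.0453], [0.0247, -0.0005, 0.0575], [0.038, -0.0005, 0.0696], [0.0513, -0.0005, 0.0817], [0.0647, -0.0006, 0.0938]], "turn": [[-0.001, 0.001, -0.001], [-0.002, 0.002, -0.002], [-0.002, 0.002, -0.004], [-0.002, 0.002, -0.004], [-0.002, 0.002, -0.004], [-0.002, 0.002, -0.004], [-0.002, 0.002, -0.004], [-0.002, 0.002, -0.004]], "claw": [0.06, 0.06, 0.06, 0.06, 0.06, 0.06, 0.06, 0.06]}
```

>>> carry_out(
  delta_pos=[
    [0, 0, 0.011],
    [-0.001, 0, 0.022],
    [-0.002, 0, 0.033],
    [0.0114, 0, 0.045],
    [0.025, 0, 0.0575],
    [0.038, 0, 0.07],
    [0.051, 0, 0.082],
    [0.065, 0, 0.094],
  ],
  turn=[
    [0, 0, 0],
    [0, 0, 0],
    [0, 0, 0],
    [0, 0, 0],
    [0, 0, 0],
    [0, 0, 0],
    [0, 0, 0],
    [0, 0, 0],
  ],
  claw=[0.06, 0.06, 0.06, 0.06, 0.06, 0.06, 0.06, 0.06],
)

```text
clock: 12.2
position: [0.5389, -0.0175, 0.0125]
ee_rot: [-0.046, 0.932, 0.125, 0.338]
contact_force: [-0.1, 0.7, 0.4]
width: 0.0401
gripper_force: 0.0
```

```bash
python3 - <<'E'
from h import *
stat(); plate_rect(); save('side','s1')
E
```

```text
t 12.2 TCP [-102.7    1.    12.5] tool eul [[0.767, 0.0, 0.642], [-0.001, -1.0, 0.002], [0.642, -0.002, -0.767]] F [-0.1  0.7  0.4] w 0.0401 q [-0.47  0.42  2.44  2.08  0.51 -1.17]
2263 ((-54.996334075927734, 3.3876724243164062), (160.48736572265625, 110.61279296875), 89.97084045410156) [[-110.0, -77.0], [0.0, -77.0], [0.0, 84.0], [-110.0, 84.0]]
```

View pics/s1.png

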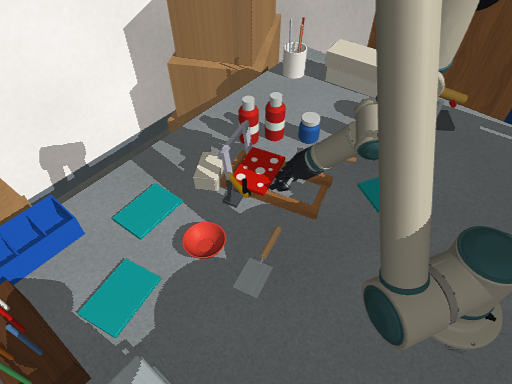

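```bash
cat >> h.py <<'E'
def tip(th,d=20,s=3,p=50,y=1):
    t=np.radians(th); P=np.radians(p); b=max(0,12*np.sin(t)-1.26*np.cos(t))
    C=np.array([-b,40.]); u=np.array([-np.cos(t),np.sin(t)]); dz=np.array([np.cos(P),-np.sin(P)]); n=np.array([np.sin(P),np.cos(P)])
    K=C+110*u+d*dz if th<p else C+(110-d)*u
    T=K-11.5*n+s*dz; return [T[0],y,T[1]]
E
python3 - <<'E'
from h import *
stat()
for a,b,n in ((0,30,10),(30,60,10),(60,84,12)):
    w=[(tip(a+(b-a)*i/n),tool(0,50),1) for i in range(1,n+1)]
    plan(w,.06,None if a==0 else (tip(a),tool(0,50)))
E
```

```text
t 12.3 TCP [-102.6    1.    12.5] tool eul [[0.767, 0.001, 0.642], [-0.0, -1.0, 0.002], [0.642, -0.002, -0.767]] F [ 0.2  0.7 -0.1] w 0.0402 q [-0.47  0.42  2.44  2.08  0.52 -1.17]
rows 10 max 0.11 0.0
{"delta_pos": [[0.0108, 0.0, -0.0179], [0.0209, 0.0, -0.0282], [0.0303, -0.0, -0.0389], [0.0402, -0.0, -0.0491], [0.0505, -0.0001, -0.0587], [0.0613, -0.0001, -0.0676], [0.0726, -0.0001, -0.076], [0.0842, -0.0001, -0.0836], [0.0961, -0.0001, -0.0905], [0.1084, -0.0001, -0.0968]], "turn": [[-0.004, 0.002, -0.0], [-0.004, 0.002, -0.0], [-0.004, 0.002, -0.0], [-0.004, 0.002, -0.0], [-0.004, 0.002, -0.0], [-0.004, 0.002, -0.0], [-0.004, 0.002, -0.0], [-0.004, 0.002, -0.0], [-0.004, 0.002, -0.0], [-0.004, 0.002, -0.0]], "claw": [0.06, 0.06, 0.06, 0.06, 0.06, 0.06, 0.06, 0.06, 0.06, 0.06]}
rows 10 max 0.12 0.0
{"delta_pos": [[0.0126, -0.0, -0.0055], [0.0254, 0.0, -0.0102], [0.0384, 0.0, -0.0142], [0.0516, 0.0, -0.0174], [0.0649, -0.0, -0.0199], [0.0784, -0.0, -0.0215], [0.091, -0.0, -0.0224], [0.102, 0.0, -0.0226], [0.1129, 0.0, -0.0221], [0.1238, -0.0, -0.021]], "turn": [[0.0, 0.0, -0.0], [
[... 152 characters left out ...]
, -0.0]], "claw": [0.06, 0.06, 0.06, 0.06, 0.06, 0.06, 0.06, 0.06, 0.06, 0.06]}
rows 12 max 0.08 0.0
{"delta_pos": [[0.0072, 0.0, 0.0011], [0.0145, 0.0, 0.0025], [0.0216, 0.0, 0.0042], [0.0287, 0.0, 0.0062], [0.0358, 0.0, 0.0084], [0.0428, 0.0, 0.0109], [0.0497, 0.0, 0.0137], [0.0565, 0.0, 0.0168], [0.0633, 0.0, 0.0202], [0.0699, 0.0, 0.0238], [0.0764, 0.0, 0.0276], [0.0828, 0.0, 0.0318]], "turn": [[0.0, 0.0, -0.0], [0.0, 0.0, -0.0], [0.0, 0.0, -0.0], [0.0, 0.0, -0.0], [0.0, 0.0, -0.0], [0.0, 0.0, -0.0], [0.0, 0.0, -0.0], [0.0, 0.0, -0.0], [0.0, 0.0, -0.0], [0.0, 0.0, -0.0], [0.0, 0.0, -0.0], [0.0, 0.0, -0.0]], "claw": [0.06, 0.06, 0.06, 0.06, 0.06, 0.06, 0.06, 0.06, 0.06, 0.06, 0.06, 0.06]}
```

>>> carry_out(
  delta_pos=[
    [0.005, 0, -0.009],
    [0.011, 0, -0.018],
    [0.021, 0, -0.028],
    [0.03, 0, -0.039],
    [0.04, 0, -0.049],
    [0.0505, 0, -0.0587],
    [0.061, 0, -0.0676],
    [0.0726, 0, -0.076],
    [0.084, 0, -0.0836],
    [0.096, 0, -0.0905],
    [0.1084, 0, -0.0968],
  ],
  turn=[
    [0, 0, 0],
    [0, 0, 0],
    [0, 0, 0],
    [0, 0, 0],
    [0, 0, 0],
    [0, 0, 0],
    [0, 0, 0],
    [0, 0, 0],
    [0, 0, 0],
    [0, 0, 0],
    [0, 0, 0],
  ],
  claw=[0.06, 0.06, 0.06, 0.06, 0.06, 0.06, 0.06, 0.06, 0.06, 0.06, 0.06],
)

```text
clock: 13.4
position: [0.5438, -0.0161, 0.0688]
ee_rot: [-0.046, 0.932, 0.124, 0.336]
contact_force: [-6.6, -1.9, 0.1]
width: 0.0398
gripper_force: 2.3
```

```bash
cat >> h.py <<'E'
def plate_fit():
    for c in ('side','top'):
        d=manip.get_image(c); Q=(cloud(d)-O)@SR.as_matrix()*1000; h=cv2.cvtColor(d['image'],cv2.COLOR_RGB2HSV).astype(int)
        m=(Q[...,2]>45)&(Q[...,2]<170)&(Q[...,0]>-130)&(Q[...,0]<25)&(abs(Q[...,1])<95)&(h[...,1]>120)&((h[...,0]<4)|(h[...,0]>172))
        P=Q[m]; 
        if len(P)<30: print(c,len(P)); continue
        c0=P.mean(0); u=np.linalg.svd(P-c0,full_matrices=False)[2][2]; u*=np.sign(u[0]+1e-9)
        print(c,len(P),'normal',np.round(u,3),'theta',round(np.degrees(np.arctan2(abs(u[0]),u[2])),1),'rms',round(np.std((P-c0)@u),2),'min',np.round(P.min(0)),'max',np.round(P.max(0)),'c',np.round(c0,1))
E
python3 - <<'E'
from h import *
stat(); print(tip(30)); plate_fit()
E
```

```text
t 13.4 TCP [-97.6   1.1  68.8] tool eul [[0.77, -0.001, 0.638], [-0.002, -1.0, 0.001], [0.638, -0.002, -0.77]] F [-6.6 -1.9  0.1] w 0.0398 q [-0.45  0.26  2.36  1.65  0.44 -0.68]
[np.float64(-94.1969984805977), 1, np.float64(69.9889202968683)]
side 998 normal [0.428 0.009 0.904] theta 25.4 rms 4.25 min [-103.  -82.   51.] max [ 21.  86. 147.] c [-58.5   8.   82.2]
top 2077 normal [ 0.464 -0.002  0.886] theta 27.7 rms 2.13 min [-101.  -76.   48.] max [  1.  83. 107.] c [-52.9   2.9  80. ]
```

>>> carry_out(
  delta_pos=[
    [0.0126, 0, -0.0055],
    [0.025, 0, -0.01],
    [0.038, 0, -0.014],
    [0.0516, 0, -0.0174],
    [0.065, 0, -0.02],
    [0.078, 0, -0.0215],
    [0.091, 0, -0.0224],
    [0.102, 0, -0.0226],
    [0.113, 0, -0.022],
    [0.124, 0, -0.021],
  ],
  turn=[
    [0, 0, 0],
    [0, 0, 0],
    [0, 0, 0],
    [0, 0, 0],
    [0, 0, 0],
    [0, 0, 0],
    [0, 0, 0],
    [0, 0, 0],
    [0, 0, 0],
    [0, 0, 0],
  ],
  claw=[0.06, 0.06, 0.06, 0.06, 0.06, 0.06, 0.06, 0.06, 0.06, 0.06],
)

```text
clock: 14.5
position: [0.5775, -0.0071, 0.108]
ee_rot: [-0.047, 0.932, 0.125, 0.338]
contact_force: [-2.4, 0.2, 0.0]
width: 0.0402
gripper_force: 0.9
```

```bash
python3 - <<'E'
from h import *
stat(); print(tip(60)); plate_fit()
E
```

```text
t 14.5 TCP [-62.8   1.  108. ] tool eul [[0.767, -0.0, 0.641], [-0.002, -1.0, 0.002], [0.641, -0.003, -0.767]] F [-2.4  0.2  0. ] w 0.0402 q [-0.39  0.21  2.24  1.34  0.42 -0.28]
[np.float64(-61.6434531122219), 1, np.float64(108.25209549984734)]
side 370 normal [0.802 0.028 0.596] theta 53.4 rms 5.67 min [-93. -76.  59.] max [ 20.  85. 165.] c [-49.9  20.4 123.7]
top 1163 normal [ 0.841 -0.003  0.541] theta 57.2 rms 2.78 min [-65. -76.  48.] max [ -0.  83. 144.] c [-37.4   3.8 108.7]
```

>>> carry_out(
  delta_pos=[
    [0.007, 0, 0.001],
    [0.0145, 0, 0.0025],
    [0.0216, 0, 0.004],
    [0.0287, 0, 0.006],
    [0.0358, 0, 0.0084],
    [0.043, 0, 0.011],
    [0.05, 0, 0.0137],
    [0.0565, 0, 0.0168],
    [0.063, 0, 0.02],
    [0.07, 0, 0.024],
    [0.0764, 0, 0.0276],
    [0.083, 0, 0.032],
  ],
  turn=[
    [0, 0, 0],
    [0, 0, 0],
    [0, 0, 0],
    [0, 0, 0],
    [0, 0, 0],
    [0, 0, 0],
    [0, 0, 0],
    [0, 0, 0],
    [0, 0, 0],
    [0, 0, 0],
    [0, 0, 0],
    [0, 0, 0],
  ],
  claw=[0.06, 0.06, 0.06, 0.06, 0.06, 0.06, 0.06, 0.06, 0.06, 0.06, 0.06, 0.06],
)

```text
clock: 15.8
position: [0.6108, 0.0016, 0.1197]
ee_rot: [-0.046, 0.932, 0.125, 0.338]
contact_force: [-0.2, 0.8, 0.3]
width: 0.0404
gripper_force: 0.2
```

```bash
python3 - <<'E'
from h import *
stat(); print(tip(84)); plate_fit()
plan([(tip(84+i),tool(0,50),1) for i in range(1,13)],.06,(tip(84),tool(0,50)))
save('side','s2')
E
```

```text
t 15.8 TCP [-28.4   0.5 119.7] tool eul [[0.767, -0.0, 0.642], [-0.002, -1.0, 0.001], [0.642, -0.002, -0.767]] F [-0.2  0.8  0.3] w 0.0404 q [-0.34  0.23  2.17  1.23  0.4  -0.11]
[np.float64(-28.091266841599474), 1, np.float64(119.81677974239247)]
side 533 normal [ 0.997 -0.006  0.071] theta 85.9 rms 4.45 min [-48. -78.  45.] max [ 20.  84. 166.] c [-18.8  22.8 123.1]
top 503 normal [ 1.    -0.002  0.03 ] theta 88.3 rms 3.3 min [-28. -76.  48.] max [-10.  83. 155.] c [-18.2   4.7 135.4]
rows 12 max 0.04 0.0
{"delta_pos": [[0.0032, -0.0, 0.0022], [0.0063, -0.0, 0.0044], [0.0094, -0.0, 0.0067], [0.0124, -0.0, 0.009], [0.0154, -0.0, 0.0114], [0.0184, -0.0, 0.0139], [0.0214, -0.0, 0.0164], [0.0243, -0.0, 0.0189], [0.0272, -0.0, 0.0216], [0.03, -0.0, 0.0243], [0.0328, -0.0, 0.027], [0.0355, -0.0, 0.0298]], "turn": [[0.0, 0.0, -0.0], [0.0, 0.0, -0.0], [0.0, 0.0, -0.0], [0.0, 0.0, -0.0], [0.0, 0.0, -0.0], [0.0, 0.0, -0.0], [0.0, 0.0, -0.0], [0.0, 0.0, -0.0], [0.0, 0.0, -0.0], [0.0, 0.0, -0.0], [0.0, 0.0, -0.0], [0.0, 0.0, -0.0]], "claw": [0.06, 0.06, 0.06, 0.06, 0.06, 0.06, 0.06, 0.06, 0.06, 0.06, 0.06, 0.06]}
```

View pics/s2.png

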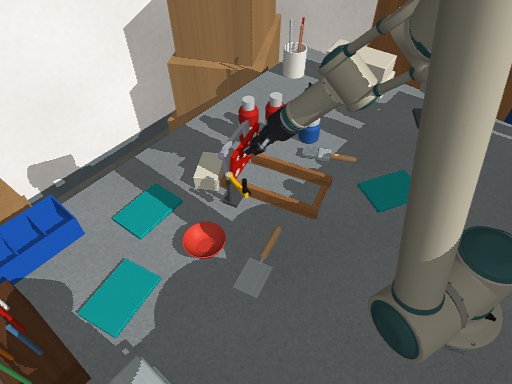

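>>> carry_out(
  delta_pos=[
    [0.003, 0, 0.002],
    [0.006, 0, 0.0044],
    [0.0094, 0, 0.0067],
    [0.0124, 0, 0.009],
    [0.0154, 0, 0.0114],
    [0.0184, 0, 0.014],
    [0.0214, 0, 0.0164],
    [0.0243, 0, 0.019],
    [0.027, 0, 0.0216],
    [0.03, 0, 0.0243],
    [0.033, 0, 0.027],
    [0.0355, 0, 0.03],
  ],
  turn=[
    [0, 0, 0],
    [0, 0, 0],
    [0, 0, 0],
    [0, 0, 0],
    [0, 0, 0],
    [0, 0, 0],
    [0, 0, 0],
    [0, 0, 0],
    [0, 0, 0],
    [0, 0, 0],
    [0, 0, 0],
    [0, 0, 0],
  ],
  claw=[0.06, 0.06, 0.06, 0.06, 0.06, 0.06, 0.06, 0.06, 0.06, 0.06, 0.06, 0.06],
)

```text
clock: 17.15
position: [0.6285, 0.0065, 0.1196]
ee_rot: [-0.046, 0.932, 0.125, 0.338]
contact_force: [-0.9, 0.1, -1.3]
width: 0.0401
gripper_force: 0.0
```

```bash
cat >> h.py <<'E'
def stand_fit():
    for c in ('side','top'):
        d=manip.get_image(c); Q=(cloud(d)-O)@SR.as_matrix()*1000; h=cv2.cvtColor(d['image'],cv2.COLOR_RGB2HSV).astype(int)
        m=(Q[...,2]>50)&(Q[...,2]<170)&(Q[...,0]>-40)&(Q[...,0]<15)&(abs(Q[...,1])<85)&((h[...,1]>120)&((h[...,0]<4)|(h[...,0]>172)))
        P=Q[m]; T=P[P[:,2]>142]; print(c,len(P),'top edge n',len(T),'x',np.round(np.percentile(T[:,0],[5,50,95]),1) if len(T) else '','zmax',np.round(P[:,2].max()))
        for lo in (55,75,95,115,130):
            k=P[(P[:,2]>lo)&(P[:,2]<lo+20)]
            if len(k)>5: print('  z',lo+10,'front x',np.round(np.percentile(k[:,0],[10,50]),1),len(k))
E
python3 - <<'E'
from h import *
stat(); print(tip(96)); stand_fit()
E
```

```text
t 17.15 TCP [-10.    0.6 119.6] tool eul [[0.767, -0.0, 0.642], [-0.001, -1.0, 0.002], [0.642, -0.002, -0.767]] F [-0.9  0.1 -1.3] w 0.0401 q [-0.31  0.25  2.14  1.2   0.39 -0.07]
[np.float64(-9.539555180856333), 1, np.float64(119.81677974239247)]
side 673 top edge n 248 x [-3.5  0.7  8.4] zmax 167.0
  z 65 front x [-11.3  -9.9] 61
  z 85 front x [-9.  -7.9] 86
  z 105 front x [-6.9 -5.7] 87
  z 125 front x [-5.5 -3.7] 110
  z 140 front x [-3.8 -2.3] 203
top 918 top edge n 423 x [-2.4  2.8  9.6] zmax 170.0
  z 65 front x [-10.8  -9.8] 70
  z 85 front x [-8.8 -7.9] 113
  z 105 front x [-6.7 -5.7] 106
  z 125 front x [-5.2 -3.8] 135
  z 140 front x [-2.9 -1.5] 272
```

>>> carry_out(
  delta_pos=[
    [-0.005, 0, -0.004],
    [-0.01, 0, -0.008],
    [-0.02, 0, -0.015],
    [-0.02, 0, -0.015],
  ],
  turn=[
    [0, 0, 0],
    [0, 0, 0],
    [0, 0, 0],
    [0, 0, 0],
  ],
  claw=[0.06, 0.06, 0.06, 0.06],
)

```text
clock: 17.65
position: [0.6178, 0.0038, 0.1187]
ee_rot: [-0.047, 0.932, 0.124, 0.338]
contact_force: [-0.4, -0.9, -1.0]
width: 0.0399
gripper_force: 0.0
```

```bash
python3 - <<'E'
from h import *
stat(); stand_fit()
E
```

```text
t 17.65 TCP [-21.1   0.8 118.7] tool eul [[0.767, -0.0, 0.641], [-0.002, -1.0, 0.002], [0.641, -0.003, -0.767]] F [-0.4 -0.9 -1. ] w 0.0399 q [-0.32  0.24  2.16  1.22  0.39 -0.1 ]
side 628 top edge n 240 x [-12.5  -8.6  -1.1] zmax 163.0
  z 65 front x [-12.5 -11.8] 50
  z 85 front x [-12.5 -11.7] 68
  z 105 front x [-12.4 -11.5] 82
  z 125 front x [-12.6 -11.7] 114
  z 140 front x [-12.5 -11.5] 184
top 713 top edge n 387 x [-12.9  -8.   -2.1] zmax 155.0
  z 65 front x [-12.7 -12.4] 53
  z 85 front x [-12.8 -12.5] 75
  z 105 front x [-12.9 -12.5] 66
  z 125 front x [-14.8 -12.8] 83
  z 140 front x [-13.1 -12. ] 208
```

```bash
python3 - <<'E'
from h import *
plan([([-80,1,150],tool(0,50),3),([-110,1,230],tool(0,50),3),([-110,1,240],tool(0,79),6)],.06)
E
```

```text
rows 12 max 0.38 0.96
{"delta_pos": [[-0.0215, -0.0004, -0.0517], [-0.043, -0.0009, -0.1033], [-0.0646, -0.0013, -0.155], [-0.041, -0.0014, -0.2221], [-0.0174, -0.0016, -0.2893], [0.0062, -0.0017, -0.3565], [0.0089, -0.0017, -0.3597], [0.0116, -0.0017, -0.3629], [0.0142, -0.0017, -0.3661], [0.0169, -0.0018, -0.3693], [0.0196, -0.0018, -0.3725], [0.0223, -0.0018, -0.3757]], "turn": [[-0.001, 0.001, -0.001], [-0.002, 0.002, -0.002], [-0.003, 0.003, -0.004], [-0.003, 0.003, -0.004], [-0.003, 0.003, -0.004], [-0.003, 0.003, -0.004], [-0.003, -0.158, -0.003], [-0.003, -0.319, -0.003], [-0.003, -0.48, -0.003], [-0.003, -0.642, -0.003], [-0.003, -0.803, -0.003], [-0.004, -0.964, -0.003]], "claw": [0.06, 0.06, 0.06, 0.06, 0.06, 0.06, 0.06, 0.06, 0.06, 0.06, 0.06, 0.06]}
```

>>> carry_out(
  delta_pos=[
    [-0.0215, 0, -0.052],
    [-0.043, 0, -0.103],
    [-0.065, 0, -0.155],
    [-0.041, 0, -0.222],
    [-0.017, 0, -0.289],
    [0.006, 0, -0.356],
    [0.009, 0, -0.36],
    [0.012, 0, -0.363],
    [0.014, 0, -0.366],
    [0.017, 0, -0.37],
    [0.02, 0, -0.3725],
    [0.022, 0, -0.376],
  ],
  turn=[
    [0, 0, 0],
    [0, 0, 0],
    [0, 0, 0],
    [0, 0, 0],
    [0, 0, 0],
    [0, 0, 0],
    [0, -0.16, 0],
    [0, -0.32, 0],
    [0, -0.48, 0],
    [0, -0.64, 0],
    [0, -0.8, 0],
    [0, -0.964, 0],
  ],
  claw=[0.06, 0.06, 0.06, 0.06, 0.06, 0.06, 0.06, 0.06, 0.06, 0.06, 0.06, 0.06],
)

```text
clock: 18.95
position: [0.5322, -0.0201, 0.2406]
ee_rot: [-0.013, 0.987, 0.132, 0.094]
contact_force: [0.8, 0.2, 0.5]
width: 0.0403
gripper_force: 0.0
```

```bash
python3 - <<'E'
from h import *
stat(); plan([([-80,1,235],tool(26,90),8)],.39); stand_fit()
E
```

```text
t 18.95 TCP [-109.9    0.4  240.6] tool eul [[0.982, -0.0, 0.188], [-0.001, -1.0, 0.001], [0.188, -0.002, -0.982]] F [0.8 0.2 0.5] w 0.0403 q [-0.23  0.11  1.71  0.1   1.15  1.04]
rows 8 max 0.07 0.86
{"delta_pos": [[0.0089, -0.0002, 0.0035], [0.0177, -0.0004, 0.007], [0.0266, -0.0006, 0.0105], [0.0354, -0.0008, 0.014], [0.0443, -0.001, 0.0174], [0.0531, -0.0012, 0.0209], [0.062, -0.0014, 0.0244], [0.0708, -0.0016, 0.0279]], "turn": [[0.01, -0.044, -0.108], [0.02, -0.089, -0.216], [0.03, -0.133, -0.324], [0.04, -0.178, -0.433], [0.05, -0.222, -0.541], [0.059, -0.267, -0.649], [0.069, -0.311, -0.757], [0.079, -0.356, -0.865]], "claw": [0.39, 0.39, 0.39, 0.39, 0.39, 0.39, 0.39, 0.39]}
side 762 top edge n 240 x [-12.7  -9.   -2. ] zmax 155.0
  z 65 front x [-12.8 -11.9] 84
  z 85 front x [-12.7 -11.9] 118
  z 105 front x [-12.8 -11.9] 125
  z 125 front x [-12.9 -12. ] 121
  z 140 front x [-12.8 -12. ] 181
top 760 top edge n 382 x [-12.4  -7.6  -1.5] zmax 155.0
  z 65 front x [-12.7 -12.3] 69
  z 85 front x [-12.8 -12.3] 92
  z 105 front x [-12.6 -12.3] 77
  z 125 front x [-12.7 -12.3] 83
  z 140 front x [-12.5 -11.6] 213
```

>>> carry_out(
  delta_pos=[
    [0.009, 0, 0.0035],
    [0.018, 0, 0.007],
    [0.035, 0, 0.014],
    [0.053, 0, 0.021],
    [0.071, -0.0016, 0.028],
  ],
  turn=[
    [0.01, -0.044, -0.11],
    [0.02, -0.09, -0.22],
    [0.04, -0.178, -0.433],
    [0.06, -0.267, -0.65],
    [0.079, -0.356, -0.865],
  ],
  claw=[0.4, 0.4, 0.4, 0.4, 0.4],
)

```text
clock: 19.55
position: [0.5603, -0.0118, 0.2341]
ee_rot: [-0.001, 0.935, 0.355, 0.001]
contact_force: [1.0, -0.2, 0.9]
width: 0.0256
gripper_force: 0.0
```

```bash
python3 - <<'E'
from h import *
stat(); plan([([-60,1,235],tool(55,90),5)],.4); plan([([-6.5,3,235],tool(84),4)],.4,([-60,1,235],tool(55)))
plan([([-6.5,3,180],tool(90),3)],.4,([-6.5,3,235],tool(84)))
E
```

```text
t 19.55 TCP [-80.6   0.9 234.1] tool eul [[0.897, 0.442, 0.002], [0.442, -0.897, 0.001], [0.002, -0.0, -1.0]] F [ 1.  -0.2  0.9] w 0.0256 q [-0.15  0.25  1.53  0.    1.36  0.7 ]
rows 5 max 0.05 0.96
{"delta_pos": [[0.0092, 0.0045, -0.0004], [0.0185, 0.009, -0.0009], [0.0277, 0.0136, -0.0013], [0.037, 0.0181, -0.0018], [0.0462, 0.0226, -0.0022]], "turn": [[0.0, -0.001, -0.192], [0.0, -0.002, -0.383], [0.0, -0.002, -0.575], [0.0, -0.003, -0.767], [0.0, -0.004, -0.958]], "claw": [0.4, 0.4, 0.4, 0.4, 0.4]}
rows 4 max 0.11 0.97
{"delta_pos": [[0.0202, 0.0267, 0.0], [0.0404, 0.0533, 0.0], [0.0606, 0.08, 0.0], [0.0808, 0.1067, 0.0]], "turn": [[0.0, -0.0, -0.242], [0.0, 0.0, -0.483], [0.0, 0.0, -0.725], [0.0, -0.0, -0.967]], "claw": [0.4, 0.4, 0.4, 0.4]}
rows 3 max 0.14 0.2
{"delta_pos": [[-0.0, 0.0, 0.0458], [-0.0, 0.0, 0.0917], [-0.0, 0.0, 0.1375]], "turn": [[0.0, 0.0, -0.067], [0.0, 0.0, -0.133], [0.0, 0.0, -0.2]], "claw": [0.4, 0.4, 0.4]}
```

>>> carry_out(
  delta_pos=[
    [0.009, 0.0045, 0],
    [0.0185, 0.009, 0],
    [0.028, 0.0136, 0],
    [0.037, 0.018, 0],
    [0.046, 0.0226, -0.002],
  ],
  turn=[
    [0, 0, -0.19],
    [0, 0, -0.38],
    [0, 0, -0.575],
    [0, 0, -0.767],
    [0, 0, -0.958],
  ],
  claw=[0.4, 0.4, 0.4, 0.4, 0.4],
)

```text
clock: 20.05
position: [0.5798, -0.0061, 0.2346]
ee_rot: [-0.0, 0.818, 0.576, 0.002]
contact_force: [0.2, 0.4, 0.4]
width: 0.0261
gripper_force: 0.0
```

>>> carry_out(
  delta_pos=[
    [0.02, 0.0267, 0],
    [0.04, 0.053, 0],
    [0.0606, 0.08, 0],
    [0.081, 0.107, 0],
  ],
  turn=[
    [0, 0, -0.24],
    [0, 0, -0.48],
    [0, 0, -0.725],
    [0, 0, -0.967],
  ],
  claw=[0.4, 0.4, 0.4, 0.4],
)

```text
clock: 20.45
position: [0.6315, 0.0097, 0.235]
ee_rot: [0.0, 0.647, 0.763, 0.002]
contact_force: [0.5, -0.7, 0.2]
width: 0.0255
gripper_force: 0.0
```

>>> carry_out(
  delta_pos=[
    [0, 0, 0.046],
    [0, 0, 0.092],
    [0, 0, 0.1375],
    [0, 0, 0.1375],
  ],
  turn=[
    [0, 0, -0.067],
    [0, 0, -0.133],
    [0, 0, -0.2],
    [0, 0, -0.2],
  ],
  claw=[0.4, 0.4, 0.4, 0.4],
)

```text
clock: 20.85
position: [0.6293, 0.0097, 0.1773]
ee_rot: [-0.002, 0.608, 0.794, 0.0]
contact_force: [-0.8, 0.2, -0.2]
width: 0.026
gripper_force: 0.0
```

```bash
python3 - <<'E'
from h import *
stat(); plan([([-6,3,142],tool(90),6)],.4); save('wrist','w1')
d=manip.get_image('side'); cv2.imwrite('pics/s3.png',cv2.resize(d['image'][70:230,150:350,::-1],(800,600)))
E
```

```text
t 20.85 TCP [ -8.4   3.5 177.3] tool eul [[0.004, 1.0, -0.003], [1.0, -0.004, 0.004], [0.004, -0.003, -1.0]] F [-0.8  0.2 -0.2] w 0.026 q [-0.1   0.39  1.47  0.    1.29 -0.36]
rows 6 max 0.09 0.01
{"delta_pos": [[-0.0002, 0.001, 0.0147], [-0.0005, 0.0021, 0.0294], [-0.0007, 0.0031, 0.0441], [-0.001, 0.0041, 0.0587], [-0.0012, 0.0051, 0.0734], [-0.0015, 0.0062, 0.0881]], "turn": [[-0.001, -0.001, -0.001], [-0.002, -0.002, -0.003], [-0.003, -0.004, -0.004], [-0.004, -0.005, -0.006], [-0.005, -0.006, -0.007], [-0.005, -0.007, -0.008]], "claw": [0.4, 0.4, 0.4, 0.4, 0.4, 0.4]}
```

View pics/s3.png

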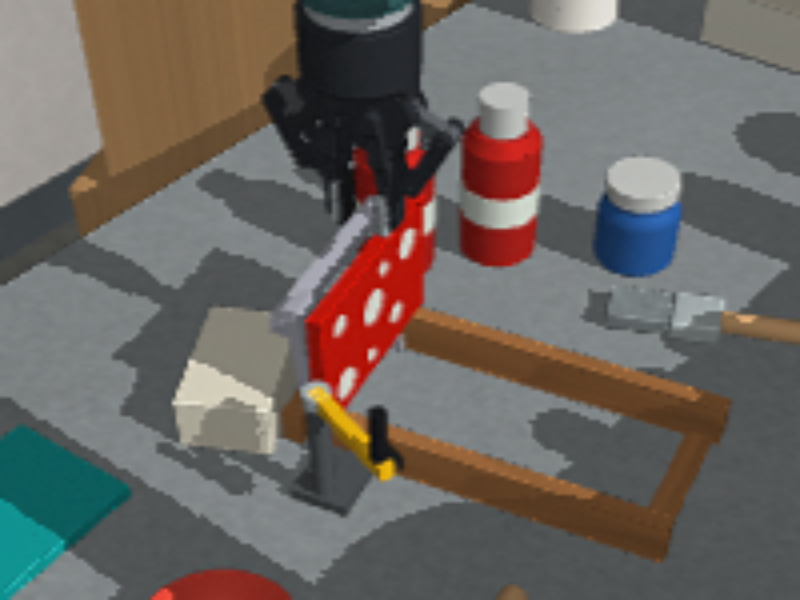

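>>> carry_out(
  delta_pos=[
    [0, 0.002, 0.015],
    [-0.0005, 0.004, 0.03],
    [-0.001, 0.006, 0.045],
    [-0.001, 0.006, 0.06],
    [-0.001, 0.006, 0.073],
    [-0.0015, 0.006, 0.086],
    [-0.0015, 0.006, 0.086],
  ],
  turn=[
    [0, 0, 0],
    [0, 0, 0],
    [0, 0, 0],
    [0, 0, 0],
    [0, 0, 0],
    [0, 0, 0],
    [0, 0, 0],
  ],
  claw=[0.4, 0.4, 0.4, 0.4, 0.4, 0.4, 0.4],
)

```text
clock: 21.65
position: [0.6341, 0.0099, 0.1449]
ee_rot: [-0.0, 0.608, 0.794, 0.001]
contact_force: [0.7, -1.0, 0.3]
width: 0.0258
gripper_force: 0.0
```

```bash
python3 - <<'E'
from h import *
stat(); stand_fit()
E
```

```text
t 21.65 TCP [ -3.7   2.3 144.9] tool eul [[0.004, 1.0, 0.001], [1.0, -0.004, 0.001], [0.001, 0.001, -1.0]] F [ 0.7 -1.   0.3] w 0.0258 q [-0.09  0.42  1.51  0.    1.22 -0.36]
side 631 top edge n 148 x [-12.6  -7.8  -1.4] zmax 156.0
  z 65 front x [-13. -12.] 80
  z 85 front x [-12.9 -12. ] 124
  z 105 front x [-12.6 -11.8] 131
  z 125 front x [-12.7 -11.8] 98
  z 140 front x [-12.6 -11.8] 105
top 360 top edge n 165 x [-12.5  -8.1  -1.4] zmax 169.0
  z 65 front x [-12.7 -12.3] 45
  z 85 front x [-12.7 -12.3] 47
  z 105 front x [-12.7 -12.4] 38
  z 125 front x [-12.8 -12.3] 38
  z 140 front x [-12.5 -11.3] 111
```

>>> carry_out(
  delta_pos=[
    [0, -0.003, 0.001],
    [0, -0.0065, 0.002],
    [0, -0.0065, 0.002],
    [0, -0.0065, 0.002],
    [0, -0.0065, 0.002],
    [0, -0.0065, 0.002],
    [0, -0.0065, 0.002],
    [0, -0.0065, 0.002],
  ],
  turn=[
    [0, 0, 0],
    [0, 0, 0],
    [0, 0, 0],
    [0, 0, 0],
    [0, 0, 0],
    [0, 0, 0],
    [0, 0, 0],
    [0, 0, 0],
  ],
  claw=[0.4, 0.4, 0.5, 0.6, 0.66, 0.7, 0.76, 0.8],
  force=20,
)

```text
clock: 22.55
position: [0.6322, 0.0092, 0.1454]
ee_rot: [0.001, 0.608, 0.794, 0.001]
contact_force: [-1.4, -0.0, 0.3]
width: 0.0109
gripper_force: 20.1
```

```bash
python3 - <<'E'
from h import *
stat(); print(manip.get_state()['gripper_force']); stand_fit()
E
```

```text
t 22.55 TCP [ -5.7   2.2 145.4] tool eul [[0.004, 1.0, 0.003], [1.0, -0.004, 0.001], [0.001, 0.003, -1.0]] F [-1.4 -0.   0.3] w 0.0109 q [-0.1   0.41  1.51  0.    1.21 -0.36]
20.125771164894104
side 656 top edge n 143 x [-11.4  -6.7   0.2] zmax 166.0
  z 65 front x [-12.4 -11.7] 82
  z 85 front x [-12.5 -11.5] 122
  z 105 front x [-12.1 -11.2] 129
  z 125 front x [-11.9 -11. ] 118
  z 140 front x [-11.7 -10.4] 121
top 345 top edge n 145 x [-11.5  -7.   -0.7] zmax 156.0
  z 65 front x [-12.3 -12. ] 47
  z 85 front x [-12.2 -11.7] 47
  z 105 front x [-12.1 -11.7] 39
  z 125 front x [-11.7 -11.4] 38
  z 140 front x [-11.7 -10.9] 83
```

>>> carry_out(
  delta_pos=[
    [0, 0, 0],
    [0, 0, 0],
    [0, 0, -0.003],
    [0, 0, -0.006],
    [0, -0.003, -0.006],
    [0, -0.005, -0.006],
    [0, -0.005, -0.006],
  ],
  turn=[
    [0, 0, 0],
    [0, 0, 0],
    [0, 0, 0],
    [0, 0, 0],
    [0, 0, 0],
    [0, 0, 0],
    [0, 0, 0],
  ],
  claw=[0.9, 0.9, 0.9, 0.9, 0.9, 0.9, 0.9],
  force=50,
)

```text
clock: 23.35
position: [0.6298, 0.0086, 0.1471]
ee_rot: [0.0, 0.608, 0.794, 0.001]
contact_force: [-0.0, 0.5, -5.1]
width: 0.0096
gripper_force: 48.7
```

```bash
python3 - <<'E'
from h import *
stat(); print(manip.get_state()['gripper_force']); stand_fit()
E
```

```text
t 23.35 TCP [ -8.2   2.3 147.1] tool eul [[0.004, 1.0, 0.002], [1.0, -0.004, 0.001], [0.001, 0.001, -1.0]] F [-0.   0.5 -5.1] w 0.0096 q [-0.1   0.41  1.51  0.    1.22 -0.36]
48.73422145843506
side 652 top edge n 144 x [-14.   -9.8  -2.6] zmax 155.0
  z 65 front x [-15.2 -14.1] 71
  z 85 front x [-14.6 -13.8] 120
  z 105 front x [-14.5 -13.6] 133
  z 125 front x [-14.4 -13.3] 125
  z 140 front x [-14.2 -13.1] 107
top 344 top edge n 150 x [-13.7  -9.1  -2.5] zmax 157.0
  z 65 front x [-14.8 -14.1] 46
  z 85 front x [-14.3 -14. ] 47
  z 105 front x [-14.5 -13.9] 41
  z 125 front x [-13.9 -13.5] 37
  z 140 front x [-13.9 -13.5] 49
```

>>> carry_out(
  delta_pos=[
    [0, 0.002, 0],
    [0, 0.002, 0.002],
    [0, 0.002, 0.004],
    [0, 0.002, 0.006],
    [0, 0.002, 0.006],
  ],
  turn=[
    [0, 0, 0],
    [0, 0, 0],
    [0, 0, 0],
    [0, 0, 0],
    [0, 0, 0],
  ],
  claw=[0.9, 0.9, 0.9, 0.9, 0.9],
)

```text
clock: 23.95
position: [0.6312, 0.0089, 0.1455]
ee_rot: [0.001, 0.608, 0.794, 0.001]
contact_force: [-0.6, -0.4, -3.7]
width: 0.0097
gripper_force: 49.0
```

```bash
python3 - <<'E'
from h import *
stat(); stand_fit()
E
```

```text
t 23.95 TCP [ -6.7   2.1 145.5] tool eul [[0.004, 1.0, 0.003], [1.0, -0.004, 0.0], [0.0, 0.003, -1.0]] F [-0.6 -0.4 -3.7] w 0.0097 q [-0.1   0.41  1.51  0.    1.21 -0.36]
side 647 top edge n 137 x [-12.6  -7.8  -1.4] zmax 164.0
  z 65 front x [-13.5 -12.8] 74
  z 85 front x [-13.4 -12.4] 119
  z 105 front x [-12.9 -12. ] 130
  z 125 front x [-12.9 -12.1] 120
  z 140 front x [-12.5 -11.6] 127
top 341 top edge n 144 x [-12.5  -8.   -1.6] zmax 156.0
  z 65 front x [-13.5 -12.9] 49
  z 85 front x [-13.2 -12.7] 49
  z 105 front x [-13.  -12.6] 38
  z 125 front x [-12.7 -12.2] 32
  z 140 front x [-12.6 -11.7] 81
```

>>> carry_out(
  delta_pos=[
    [0, 0, 0.001],
    [0, 0, 0.002],
    [0, 0, 0.002],
    [0, 0, 0.002],
    [0, 0, 0.002],
    [0, 0, 0.002],
    [0, 0, 0.002],
    [0, 0, 0.002],
  ],
  turn=[
    [0, 0, 0],
    [0, 0, 0],
    [0, 0, 0],
    [0, 0, 0],
    [0, 0, 0],
    [0, 0, 0],
    [0, 0, 0],
    [0, 0, 0],
  ],
  claw=[0.9, 0.9, 0.9, 0.72, 0.66, 0.6, 0.5, 0.4],
  force=20,
)

```text
clock: 24.85
position: [0.631, 0.0088, 0.1442]
ee_rot: [0.0, 0.608, 0.794, 0.001]
contact_force: [0.6, 0.3, -0.1]
width: 0.0257
gripper_force: 0.0
```

```bash
python3 - <<'E'
from h import *
stat(); stand_fit()
E
```

```text
t 24.85 TCP [ -7.    2.1 144.2] tool eul [[0.004, 1.0, 0.002], [1.0, -0.004, 0.001], [0.001, 0.002, -1.0]] F [ 0.6  0.3 -0.1] w 0.0257 q [-0.1   0.41  1.52  0.    1.21 -0.36]
side 631 top edge n 151 x [-13.3  -8.8  -2.5] zmax 154.0
  z 65 front x [-13.4 -12.8] 72
  z 85 front x [-13.7 -12.9] 121
  z 105 front x [-13.5 -12.6] 126
  z 125 front x [-13.7 -12.8] 99
  z 140 front x [-13.4 -12.4] 123
top 339 top edge n 147 x [-13.3  -8.8  -2.3] zmax 160.0
  z 65 front x [-13.4 -13.1] 40
  z 85 front x [-13.4 -13.2] 45
  z 105 front x [-13.4 -13.1] 40
  z 125 front x [-13.6 -12.9] 38
  z 140 front x [-13.4 -12.7] 81
```

>>> carry_out(
  delta_pos=[
    [0, 0.006, 0],
    [0, 0.012, 0],
    [0, 0.016, 0],
    [0, 0.02, 0],
    [0, 0.024, 0],
    [0, 0.028, 0],
    [0, 0.032, 0],
    [0, 0.036, 0],
    [0, 0.04, 0],
    [0, 0.043, 0],
    [0, 0.045, 0],
    [0, 0.046, 0],
  ],
  turn=[
    [0, 0, 0],
    [0, 0, 0],
    [0, 0, 0],
    [0, 0, 0],
    [0, 0, 0],
    [0, 0, 0],
    [0, 0, 0],
    [0, 0, 0],
    [0, 0, 0],
    [0, 0, 0],
    [0, 0, 0],
    [0, 0, 0],
  ],
  claw=[0.4, 0.4, 0.4, 0.4, 0.4, 0.4, 0.4, 0.4, 0.4, 0.4, 0.4, 0.4],
)

```text
clock: 26.15
position: [0.6482, 0.0135, 0.1444]
ee_rot: [0.0, 0.608, 0.794, 0.001]
contact_force: [-2.2, -0.6, 0.8]
width: 0.0255
gripper_force: 1.1
```

```bash
python3 - <<'E'
from h import *
stat(); stand_fit()
E
```

```text
t 26.15 TCP [ 10.8   2.1 144.4] tool eul [[0.004, 1.0, 0.001], [1.0, -0.004, 0.001], [0.001, 0.001, -1.0]] F [-2.2 -0.6  0.8] w 0.0255 q [-0.09  0.44  1.47  0.    1.23 -0.35]
side 757 top edge n 140 x [-2.6  2.   9.8] zmax 168.0
  z 65 front x [-11.8 -10.4] 93
  z 85 front x [-9.2 -7.9] 151
  z 105 front x [-7.  -5.5] 147
  z 125 front x [-4.8 -3.4] 145
  z 140 front x [-3.1 -1.5] 141
top 491 top edge n 190 x [-1.9  2.6  9.4] zmax 162.0
  z 65 front x [-11.7 -10.5] 60
  z 85 front x [-9.3 -8.2] 69
  z 105 front x [-7.  -6.2] 59
  z 125 front x [-5.1 -4. ] 61
  z 140 front x [-3.1 -1.4] 137
```

>>> carry_out(
  delta_pos=[
    [0, -0.002, 0],
    [0, -0.004, 0],
    [0, -0.007, 0],
    [0, -0.01, 0],
    [0, -0.012, 0],
    [0, -0.012, 0],
    [0, -0.012, 0],
  ],
  turn=[
    [0, 0, 0],
    [0, 0, 0],
    [0, 0, 0],
    [0, 0, 0],
    [0, 0, 0],
    [0, 0, 0],
    [0, 0, 0],
  ],
  claw=[0.4, 0.4, 0.4, 0.4, 0.4, 0.4, 0.4],
)

```text
clock: 26.95
position: [0.6442, 0.0124, 0.1445]
ee_rot: [0.001, 0.608, 0.794, 0.001]
contact_force: [-0.5, 0.2, -0.3]
width: 0.0257
gripper_force: 0.0
```

```bash
python3 - <<'E'
from h import *
stat(); stand_fit()
E
```

```text
t 26.95 TCP [  6.7   2.1 144.5] tool eul [[0.004, 1.0, 0.003], [1.0, -0.004, 0.001], [0.001, 0.003, -1.0]] F [-0.5  0.2 -0.3] w 0.0257 q [-0.09  0.43  1.48  0.    1.22 -0.35]
side 747 top edge n 151 x [-2.1  2.4  9.3] zmax 169.0
  z 65 front x [-11.6 -10.2] 96
  z 85 front x [-9.  -7.9] 145
  z 105 front x [-7.  -5.5] 153
  z 125 front x [-4.9 -3.5] 128
  z 140 front x [-2.6 -1.3] 135
top 471 top edge n 174 x [-2.   2.8  9.7] zmax 154.0
  z 65 front x [-11.4 -10.5] 57
  z 85 front x [-9.3 -8.4] 72
  z 105 front x [-7.1 -6.2] 59
  z 125 front x [-4.9 -3.8] 60
  z 140 front x [-3.  -1.5] 127
```

```bash
cat >> h.py <<'E'
def trail(th,so,z=126,r=75):
    return [-22-r*np.sin(th)-so*np.cos(th),112-r*np.cos(th)+so*np.sin(th),z]
E
python3 - <<'E'
from h import *
A=tool(90)
st=trail(2.1,30)
plan([([6.7,2.1,165],A,2),([6.7,2.1,230],A,2),(st[:2]+[225],A,6)],.9)
plan([(st,A,5)],.9,(st[:2]+[225],A))
def arc(a,b,n,base): plan([(trail(a+(b-a)*i/n,20),A,1) for i in range(1,n+1)],1,base)
plan([(trail(2.1,20),A,2)]+[(trail(2.1-.1*i,20),A,1) for i in range(1,11)],1,(st,A))
arc(1.1,.1,12,(trail(1.1,20),A))
E
```

```text
rows 10 max 0.43 0.01
{"delta_pos": [[0.0, 0.0, -0.0257], [0.0, 0.0, -0.0514], [0.0001, 0.0003, -0.1326], [0.0001, 0.0005, -0.2139], [0.0724, -0.0324, -0.2118], [0.1446, -0.0654, -0.2098], [0.2168, -0.0983, -0.2077], [0.289, -0.1312, -0.2057], [0.3613, -0.1642, -0.2037], [0.4335, -0.1971, -0.2016]], "turn": [[0.003, -0.001, -0.004], [0.005, -0.001, -0.008], [0.005, -0.001, -0.008], [0.005, -0.001, -0.008], [0.005, -0.001, -0.008], [0.005, -0.001, -0.008], [0.005, -0.001, -0.008], [0.005, -0.001, -0.008], [0.005, -0.001, -0.008], [0.005, -0.001, -0.008]], "claw": [0.9, 0.9, 0.9, 0.9, 0.9, 0.9, 0.9, 0.9, 0.9, 0.9]}
rows 5 max 0.25 0.0
{"delta_pos": [[-0.0, 0.0, 0.0495], [-0.0, 0.0, 0.099], [-0.0, 0.0, 0.1485], [-0.0, 0.0, 0.198], [-0.0, 0.0, 0.2475]], "turn": [[0.0, 0.0, 0.0], [0.0, 0.0, 0.0], [0.0, 0.0, 0.0], [0.0, 0.0, 0.0], [0.0, 0.0, 0.0]], "claw": [0.9, 0.9, 0.9, 0.9, 0.9]}
rows 12 max 0.2 0.0
{"delta_pos": [[-0.0108, -0.0063, -0.0], [-0.0216, -0.0126, -0.0], [-0.0359, -0.0257, -0.0], [-0.0515, -0.0373, -0.0], [-0.0681, -0.0472, -0.0], [-0.0857, -0.0555, -0.0], [-0.1039, -0.062, -
[... 290 characters left out ...]
, 0.0], [0.0, 0.0, 0.0], [0.0, 0.0, 0.0], [0.0, 0.0, 0.0]], "claw": [1, 1, 1, 1, 1, 1, 1, 1, 1, 1, 1, 1]}
rows 12 max 0.14 0.0
{"delta_pos": [[-0.0157, 0.004, -0.0], [-0.0309, 0.0093, -0.0], [-0.0457, 0.0159, -0.0], [-0.0599, 0.0237, -0.0], [-0.0733, 0.0326, -0.0], [-0.086, 0.0426, -0.0], [-0.0978, 0.0537, -0.0], [-0.1087, 0.0657, -0.0], [-0.1185, 0.0785, -0.0], [-0.1272, 0.0921, -0.0], [-0.1348, 0.1064, -0.0], [-0.1411, 0.1213, -0.0]], "turn": [[0.0, 0.0, 0.0], [0.0, 0.0, 0.0], [0.0, 0.0, 0.0], [0.0, 0.0, 0.0], [0.0, 0.0, 0.0], [0.0, 0.0, 0.0], [0.0, 0.0, 0.0], [0.0, 0.0, 0.0], [0.0, 0.0, 0.0], [0.0, 0.0, 0.0], [0.0, 0.0, 0.0], [0.0, 0.0, 0.0]], "claw": [1, 1, 1, 1, 1, 1, 1, 1, 1, 1, 1, 1]}
```

>>> carry_out(
  delta_pos=[
    [0, 0, -0.012],
    [0, 0, -0.026],
    [0, 0, -0.051],
    [0, 0, -0.13],
    [0, 0, -0.21],
    [0.072, -0.032, -0.21],
    [0.145, -0.065, -0.21],
    [0.217, -0.098, -0.208],
    [0.289, -0.131, -0.206],
    [0.361, -0.164, -0.204],
    [0.4335, -0.197, -0.202],
    [0.4335, -0.197, -0.202],
  ],
  turn=[
    [0, 0, 0],
    [0, 0, 0],
    [0, 0, 0],
    [0, 0, 0],
    [0, 0, 0],
    [0, 0, 0],
    [0, 0, 0],
    [0, 0, 0],
    [0, 0, 0],
    [0, 0, 0],
    [0, 0, 0],
    [0, 0, 0],
  ],
  claw=[0.4, 0.4, 0.4, 0.4, 0.9, 0.95, 1, 1, 1, 1, 1, 1],
)

```text
clock: 28.25
position: [0.5201, 0.1619, 0.2263]
ee_rot: [-0.0, 0.607, 0.795, 0.002]
contact_force: [0.3, -0.7, 0.4]
width: -0.0001
gripper_force: 0.0
```

```bash
python3 - <<'E'
from h import *
stat(); print(trail(2.1,30)); stand_fit(); p=manip.place_of('side','latch_pin'); print([(r['score'],inS(r['point'])) for r in p[:2]])
E
```

```text
t 28.25 TCP [-73.5 179.  226.3] tool eul [[0.001, 1.0, 0.002], [1.0, -0.001, 0.002], [0.002, 0.002, -1.0]] F [ 0.3 -0.7  0.4] w -0.0001 q [ 0.17  0.23  1.58  0.    1.33 -0.09]
[np.float64(-71.5953193606698), np.float64(175.7597388444555), 126]
side 243 top edge n 29 x [-2.   0.4  8.1] zmax 153.0
  z 65 front x [-11.6 -10.4] 62
  z 85 front x [-9.5 -8.4] 31
  z 105 front x [-6.7 -4.7] 42
  z 125 front x [-4.9 -3.8] 36
  z 140 front x [-3.2 -1.3] 31
top 1027 top edge n 411 x [-1.8  3.3  9.7] zmax 155.0
  z 65 front x [-11.7 -10.6] 107
  z 85 front x [-9.3 -8.3] 143
  z 105 front x [-7.1 -6. ] 138
  z 125 front x [-4.8 -3.7] 134
  z 140 front x [-2.8 -1.2] 294
[(0.62, array([-85.6, 151.9, 136.1]))]
```

Plate still leaning. Descend and sweep.

>>> carry_out(
  delta_pos=[
    [-0.004, 0.002, 0.05],
    [-0.006, 0.004, 0.1],
    [-0.006, 0.004, 0.15],
    [-0.006, 0.004, 0.2],
    [-0.006, 0.004, 0.25],
  ],
  turn=[
    [0, 0, 0],
    [0, 0, 0],
    [0, 0, 0],
    [0, 0, 0],
    [0, 0, 0],
  ],
  claw=[1, 1, 1, 1, 1],
)

```text
clock: 28.9
position: [0.5266, 0.1564, 0.1246]
ee_rot: [0.001, 0.609, 0.793, 0.001]
contact_force: [0.3, -0.6, 0.8]
width: 0.0003
gripper_force: 0.0
```

>>> carry_out(
  delta_pos=[
    [-0.011, -0.006, 0],
    [-0.0216, -0.0126, 0],
    [-0.036, -0.0257, 0],
    [-0.0515, -0.037, 0],
    [-0.068, -0.047, 0],
    [-0.086, -0.0555, 0],
    [-0.104, -0.062, 0],
    [-0.123, -0.067, 0],
    [-0.142, -0.069, 0],
    [-0.161, -0.07, 0],
    [-0.181, -0.069, 0],
    [-0.2, -0.066, 0],
  ],
  turn=[
    [0, 0, 0],
    [0, 0, 0],
    [0, 0, 0],
    [0, 0, 0],
    [0, 0, 0],
    [0, 0, 0],
    [0, 0, 0],
    [0, 0, 0],
    [0, 0, 0],
    [0, 0, 0],
    [0, 0, 0],
    [0, 0, 0],
  ],
  claw=[1, 1, 1, 1, 1, 1, 1, 1, 1, 1, 1, 1],
)

```text
clock: 30.1
position: [0.5209, 0.0729, 0.125]
ee_rot: [0.001, 0.608, 0.794, 0.001]
contact_force: [0.4, 1.6, -0.2]
width: 0.0005
gripper_force: 0.7
```

```bash
python3 - <<'E'
from h import *
stat(); print(trail(1.1,20)); save('top','t2'); print([(r['score'],inS(r['point'])) for r in manip.place_of('top','latch_pin')[:2]])
A=tool(90); plan([(trail(1.1-i/12,20),A,1) for i in range(1,13)],1)
E
```

```text
t 30.1 TCP [-96.3  93.  125. ] tool eul [[0.004, 1.0, 0.003], [1.0, -0.004, 0.001], [0.001, 0.003, -1.0]] F [ 0.4  1.6 -0.2] w 0.0005 q [ 0.01  0.29  1.78  0.    1.08 -0.26]
[np.float64(-97.9124744331192), np.float64(95.80443809431041), 126]
[(0.61, array([-29.8, 273.8,  -0.3]))]
rows 12 max 0.13 0.01
{"delta_pos": [[-0.0067, 0.0002, -0.0027], [-0.022, 0.0056, -0.0027], [-0.0367, 0.0122, -0.0027], [-0.0508, 0.0201, -0.0026], [-0.0643, 0.0291, -0.0026], [-0.0769, 0.0391, -0.0026], [-0.0886, 0.0502, -0.0026], [-0.0994, 0.0623, -0.0025], [-0.1092, 0.0752, -0.0025], [-0.1178, 0.0888, -0.0025], [-0.1253, 0.1032, -0.0024], [-0.1316, 0.1181, -0.0024]], "turn": [[0.004, 0.0, -0.01], [0.004, 0.0, -0.01], [0.004, 0.0, -0.01], [0.004, 0.0, -0.01], [0.004, 0.0, -0.01], [0.004, 0.0, -0.01], [0.004, 0.0, -0.01], [0.004, 0.0, -0.01], [0.004, 0.0, -0.01], [0.004, 0.0, -0.01], [0.004, 0.0, -0.01], [0.004, 0.0, -0.01]], "claw": [1, 1, 1, 1, 1, 1, 1, 1, 1, 1, 1, 1]}
```

>>> carry_out(
  delta_pos=[
    [-0.007, 0, 0],
    [-0.022, 0.0056, 0],
    [-0.037, 0.012, 0],
    [-0.051, 0.02, 0],
    [-0.064, 0.029, 0],
    [-0.077, 0.039, 0],
    [-0.0886, 0.05, 0],
    [-0.099, 0.062, 0],
    [-0.109, 0.075, 0],
    [-0.118, 0.089, 0],
    [-0.125, 0.103, 0],
    [-0.1316, 0.118, 0],
  ],
  turn=[
    [0, 0, 0],
    [0, 0, 0],
    [0, 0, 0],
    [0, 0, 0],
    [0, 0, 0],
    [0, 0, 0],
    [0, 0, 0],
    [0, 0, 0],
    [0, 0, 0],
    [0, 0, 0],
    [0, 0, 0],
    [0, 0, 0],
  ],
  claw=[1, 1, 1, 1, 1, 1, 1, 1, 1, 1, 1, 1],
)

```text
clock: 31.4
position: [0.5788, 0.0431, 0.1249]
ee_rot: [-0.005, 0.609, 0.793, 0.007]
contact_force: [-2.9, 25.3, 2.6]
width: 0.0001
gripper_force: 10.9
```

```bash
python3 - <<'E'
from h import *
stat(); print(trail(.1,20)); d=manip.get_image('side'); cv2.imwrite('pics/s4.png',cv2.resize(d['image'][70:230,150:350,::-1],(800,600)))
print([(r['score'],inS(r['point'])) for r in manip.place_of('side','latch_pin')[:2]]); stand_fit()
E
```

```text
t 31.4 TCP [-48.3  48.9 124.9] tool eul [[0.006, 1.0, 0.004], [1.0, -0.006, 0.017], [0.017, 0.004, -1.0]] F [-2.9 25.3  2.6] w 0.0001 q [-0.06  0.36  1.66  0.02  1.13 -0.33]
[np.float64(-49.38758955407263), np.float64(39.37135593708463), 126]
[(0.54, array([-32.4,  37.9, 137.2]))]
side 335 top edge n 92 x [-2.   2.4  9.9] zmax 153.0
  z 85 front x [-7.2 -6.9] 10
  z 105 front x [-7.1 -5.5] 95
  z 125 front x [-4.8 -3.2] 85
  z 140 front x [-3. -1.] 90Traceback (most recent call last):
  File "<stdin>", line 3, in <module>
  File "h.py", line 56, in stand_fit
    P=Q[m]; T=P[P[:,2]>142]; print(c,len(P),'top edge n',len(T),'x',np.round(np.percentile(T[:,0],[5,50,95]),1) if len(T) else '','zmax',np.round(P[:,2].max()))
                                                                                                                                                  ~~~~~~~~~~^^
    return umr_maximum(a, axis, None, out, keepdims, initial, where)
ValueError: zero-size array to reduction operation maximum which has no identity
```

View pics/s4.png

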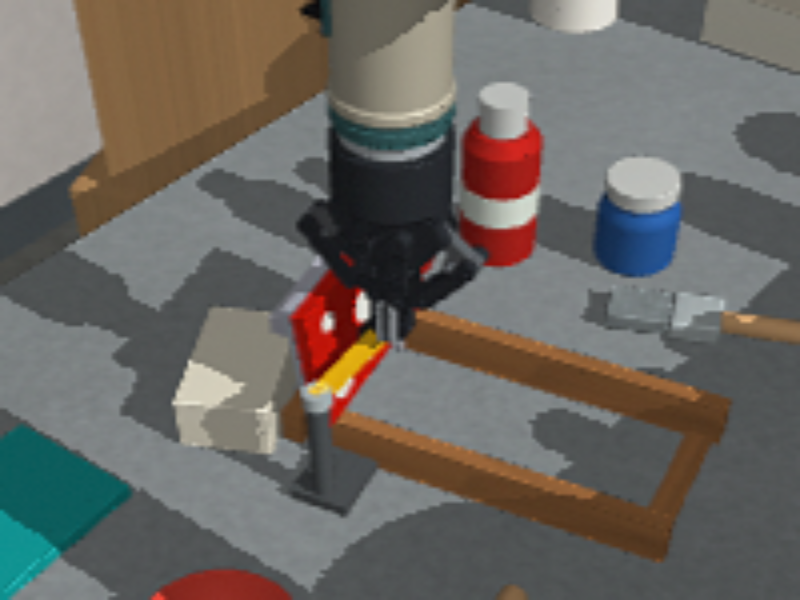

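>>> carry_out(
  delta_pos=[
    [0.02, -0.0125, 0],
    [0.02, -0.04, 0],
    [-0.0075, -0.045, 0],
    [-0.0075, -0.045, 0],
    [-0.0075, -0.033, 0],
    [-0.0075, -0.021, 0],
    [-0.0075, -0.01, 0],
    [-0.0075, 0, 0],
    [-0.0075, 0.008, 0],
    [-0.0075, 0.014, 0],
  ],
  turn=[
    [0, 0, 0],
    [0, 0, 0],
    [0, 0, 0],
    [0, 0, 0],
    [0, 0, 0],
    [0, 0, 0],
    [0, 0, 0],
    [0, 0, 0],
    [0, 0, 0],
    [0, 0, 0],
  ],
  claw=[1, 1, 1, 1, 1, 1, 1, 1, 1, 1],
)

```text
clock: 32.6
position: [0.5862, 0.0335, 0.125]
ee_rot: [0.0, 0.608, 0.794, 0.001]
contact_force: [-0.9, -0.1, -0.2]
width: 0.0001
gripper_force: 0.4
```

```bash
python3 - <<'E'
from h import *
stat(); manip.get_image('side')
print([(r['score'],inS(r['point'])) for r in manip.place_of('side','latch_pin')[:2]])
E
```

```text
t 32.6 TCP [-43.7  37.7 125. ] tool eul [[0.004, 1.0, 0.002], [1.0, -0.004, 0.001], [0.001, 0.002, -1.0]] F [-0.9 -0.1 -0.2] w 0.0001 q [-0.06  0.37  1.64  0.    1.13 -0.33]
[(0.79, array([-25.1,  35.6, 140.8]))]
```

Contact now clean; push slowly on to the stop.

>>> carry_out(
  delta_pos=[
    [0, 0.003, 0],
    [0, 0.006, 0],
    [0, 0.009, 0],
    [0, 0.011, 0],
    [0, 0.011, 0],
  ],
  turn=[
    [0, 0, 0],
    [0, 0, 0],
    [0, 0, 0],
    [0, 0, 0],
    [0, 0, 0],
  ],
  claw=[1, 1, 1, 1, 1],
)

```text
clock: 33.2
position: [0.5872, 0.0339, 0.125]
ee_rot: [-0.002, 0.608, 0.794, -0.001]
contact_force: [-6.4, -3.1, 3.9]
width: 0.0
gripper_force: 3.8
```

```bash
python3 - <<'E'
from h import *
stat(); manip.get_image('side')
print([(r['score'],inS(r['point'])) for r in manip.place_of('side','latch_pin')[:2]])
E
```

```text
t 33.2 TCP [-42.6  37.9 125. ] tool eul [[0.004, 1.0, -0.004], [1.0, -0.004, 0.001], [0.001, -0.004, -1.0]] F [-6.4 -3.1  3.9] w 0.0 q [-0.06  0.37  1.64 -0.    1.14 -0.32]
[(0.46, array([-23.3,  38.7, 136.6])), (0.42, array([-23.3, 111.7, 106.4]))]
```

>>> carry_out(
  delta_pos=[
    [0, -0.02, 0],
    [0, -0.06, 0],
    [0, -0.12, 0],
    [0, -0.15, -0.1],
    [0, -0.2, -0.2],
    [0, -0.3, -0.3],
    [0, -0.3, -0.3],
  ],
  turn=[
    [0, 0, 0],
    [0, 0, 0],
    [0, 0, 0],
    [0, 0, 0],
    [0, 0, 0],
    [0, 0, 0],
    [0, 0, 0],
  ],
  claw=[1, 1, 1, 1, 1, 1, 1],
)

```text
clock: 34.0
position: [0.4737, 0.0026, 0.2496]
ee_rot: [0.004, 0.609, 0.793, 0.003]
contact_force: [0.1, 0.2, 0.4]
width: 0.0002
gripper_force: 0.0
```

```bash
python3 - <<'E'
from h import *
stat(); stand_fit(); 
for c in ('side','top'):
    print([(r['score'],inS(r['point'])) for r in manip.place_of(c,'latch_pin')[:1]])
d=manip.get_image('side'); cv2.imwrite('pics/s5.png',cv2.resize(d['image'][70:230,150:350,::-1],(800,600)))
E
```

```text
t 34.0 TCP [-160.3   37.7  249.6] tool eul [[0.005, 1.0, 0.01], [1.0, -0.005, -0.003], [-0.003, 0.01, -1.0]] F [0.1 0.2 0.4] w 0.0002 q [-0.14  0.11  1.68  0.    1.34 -0.41]
side 753 top edge n 252 x [-9.8  1.2  9.3] zmax 164.0
  z 65 front x [-11.9 -10.7] 70
  z 85 front x [-9.3 -8.1] 64
  z 105 front x [-6.8 -5.5] 133
  z 125 front x [-5.4 -3.5] 130
  z 140 front x [-3.2 -1.4] 220
top 803 top edge n 411 x [-1.9  3.2  9.8] zmax 164.0
  z 65 front x [-11.5 -10.1] 34
  z 85 front x [-9. -8.] 79
  z 105 front x [-7.1 -5.9] 103
  z 125 front x [-4.9 -3.9] 113
  z 140 front x [-2.9 -1.3] 268
[(0.61, array([-24.2,  37.9, 139.1]))]
[(0.73, array([-20.1,  37.6, 137.1]))]
```

View pics/s5.png

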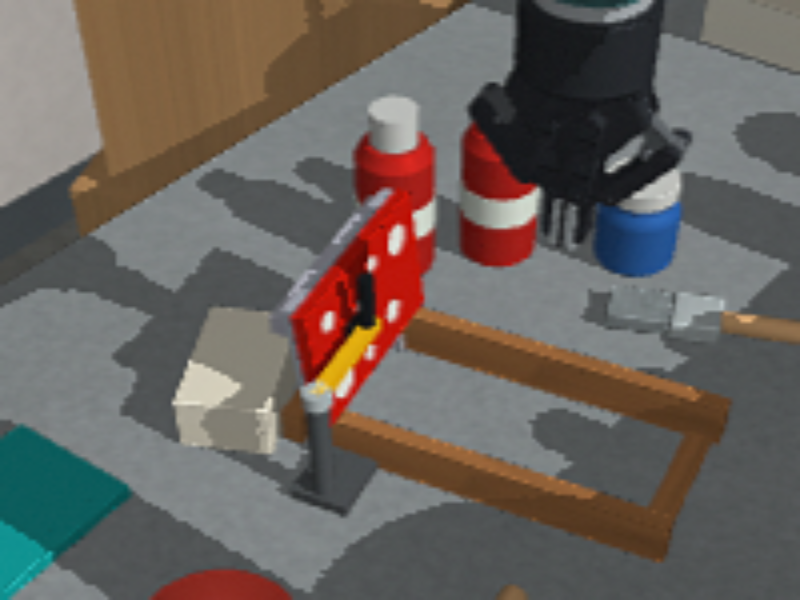

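The picture shows the plate (360,290) leaning on the backrest, the latch arm (350,355) closed in front of it, and the gripper clear of everything.

```bash
python3 -c "
from rig import manip
print(manip.sign_off())"
```

```text
the job is handed in; nothing more can be done
None
```

The plate leans stably on both backrest posts with the latch closed to its stop, and the job is handed in (about 34 s used); on the first try it rocked back to vertical, so I re-seated its foot about 1 mm forward, and it leans roughly half a degree steeper than the posts.

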